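# Hang the pulp sieves nested on the hook

## Task

Take the three paper-pulp sieves from the drying rack and hang them by their handle loops on the prong of the hook stand, the largest first, then the medium, then the smallest, with the open sides facing the tip of the prong. Slide them back along the prong so that the largest rests against the stop collar and each smaller sieve sits fully home in the one behind it, grip bar against grip bar; push gently, because the collar is only lightly clamped and must not be shifted, do not drop a sieve, and leave the other things on the bench alone.

Things in the scene. Friction and masses are not known exactly. Their poses are not given: they have to be found in the camera images.
- stand: hook stand, fixed: wooden base board 320 x 140 x 12 mm and a steel post 20 mm thick at local x = +155 mm; a single level prong runs from the post's top in local -x, at local y = 0. Nothing of the stand is higher than 230 mm. Origin: on the bench under the prong; z up
- prong (a point): point on top of the prong, 220 mm above the bench, at local x = -20 mm of the stand (same axes: -x towards the tip). The prong is a straight polished rod 10 mm thick, on which the sieves slide easily; it ends 100 mm further in -x in a short upturned tip that reaches 113 mm from this point and rises 10 mm above it
- root (a point): top of the post, at the prong's root. A steel stop collar (disc 28 mm across, 14 mm thick, on the prong) is clamped lightly by a thumbscrew: its face towards the tip is 70 to 95 mm from this point in local -x, different each time and not reported: find it by touch or sight. It slips if pushed with more than about 15 N
- rack: wooden drying rack, fixed, 225 x 150 mm: base board 8 mm thick, three slots at local x = -74, 0, +74 mm, each between two upright boards that reach 58 mm above the bench; every slot holds one sieve standing on edge, grip bar on top, open side to local -x. Origin: centre of its underside; z up
- large_grip (a point): centre of the wooden grip bar on top of the large sieve. Bar 12 mm thick (local x), 50 wide (y), 26 high (z). Below it two straps, 40 mm apart, leave a loop 42 mm high between bar and pan for the prong. Whole sieve 204 mm high, 0.1 to 0.25 kg. Hung, the bar rests on the rod and this point is 233 mm above the bench; nested, bars touch, 12 mm between centres
- large_pan (a point): centre of the large sieve's pan, 123 mm below its grip bar's centre and 6 mm behind it (local +x): square steel tray 136 x 136 mm, 30 mm deep, walls 3 mm, open side to local -x, mesh floor to +x. The three sieves are alike but for the pan's size; the smaller pan goes inside the larger
- medium_grip (a point): centre of the wooden grip bar on top of the medium sieve. Bar 12 mm thick (local x), 50 wide (y), 26 high (z). Below it two straps, 40 mm apart, leave a loop 58 mm high between bar and pan for the prong. Whole sieve 188 mm high, 0.1 to 0.25 kg. Hung, the bar rests on the rod and this point is 233 mm above the bench; nested, bars touch, 12 mm between centres
- medium_pan (a point): centre of the medium sieve's pan, 123 mm below its grip bar's centre and 6 mm behind it (local +x): square steel tray 104 x 104 mm, 30 mm deep, walls 3 mm, open side to local -x, mesh floor to +x. The three sieves are alike but for the pan's size; the smaller pan goes inside the larger
- small_grip (a point): centre of the wooden grip bar on top of the small sieve. Bar 12 mm thick (local x), 50 wide (y), 26 high (z). Below it two straps, 40 mm apart, leave a loop 74 mm high between bar and pan for the prong. Whole sieve 172 mm high, 0.1 to 0.25 kg. Hung, the bar rests on the rod and this point is 233 mm above the bench; nested, bars touch, 12 mm between centres
- small_pan (a point): centre of the small sieve's pan, 123 mm below its grip bar's centre and 6 mm behind it (local +x): square steel tray 72 x 72 mm, 30 mm deep, walls 3 mm, open side to local -x, mesh floor to +x. The three sieves are alike but for the pan's size; the smaller pan goes inside the larger
- jar: bystander: short closed glass jar, 60 mm across, 65 mm high, origin under its centre
- tape: bystander: cardboard ring lying flat, 90 mm across, 24 mm high, origin under its centre
- glue: bystander: white glue bottle 48 mm across and 130 mm high, origin under its centre
Things that resemble listed ones, but are neither listed nor needed, are in the scene too. What is shaped like the part that bears medium_grip but blue or red is not meant.

How it is judged:
On the way, in this order (a step that is already met when the one before it is completed fails the run):
1. the large sieve hangs on the prong (x of large_grip in the frame of stand between -0.118 and 0.09 m and y of large_grip in the frame of stand between -0.02 and 0.02 m and z of large_grip in the frame of stand between 0.225 and 0.239 m), for 0.2 s.
2. the medium sieve hangs on the prong (x of medium_grip in the frame of stand between -0.118 and 0.09 m and y of medium_grip in the frame of stand between -0.02 and 0.02 m and z of medium_grip in the frame of stand between 0.225 and 0.239 m), for 0.2 s.
3. the small sieve hangs on the prong (x of small_grip in the frame of stand between -0.118 and 0.09 m and y of small_grip in the frame of stand between -0.02 and 0.02 m and z of small_grip in the frame of stand between 0.225 and 0.239 m), for 0.2 s.
At the end, for the whole second after the job is handed in: All three sieves hang still, upright within 0.2 rad, bars resting on the prong (8 mm in height, 20 mm sideways); the large bar is within 5 mm of the stop collar; the medium bar is 7 to 22 mm (centres) before the large one towards the tip, and the small bar likewise before the medium (all of step 1 and all of step 2 and all of step 3 and x of medium_grip in the frame of large_grip between -0.022 and -0.007 m and x of small_grip in the frame of medium_grip between -0.022 and -0.007 m and x of large_grip in the frame of collar_face above -0.011 m and angle between each of large_grip, medium_grip, small_grip's own z axis and vertical below 0.2 rad and linear speed of each of large, medium, small below 0.05 m/s); the robot touches nothing.
It fails at once if the stop collar is shifted more than 8 mm (distance of collar_face from where it was at the start of the episode above 0.008 m).
It fails at once if a sieve is dropped or tipped over (angle between any of large_grip, medium_grip, small_grip's own z axis and vertical above 0.9 rad).
It fails at once if a bystander is disturbed (distance of any of jar, tape, glue from where it was at the start of the episode above 0.03 m).
It also fails if it takes over 72 s, if anything falls off the work surface, if the arm or the gripper's body presses on something with over 40 N, if the wrist force passes 120 N, or if a joint passes its speed limit or range.

## Robot

A 6-joint arm with a two-finger parallel gripper is mounted at the origin on the work surface. World frame = base frame: x ahead of the robot, y to its left, z up, the work surface at z = 0. Lengths are in m, angles in rad, forces in N, time in s.
With the tool pointing down it reaches from about 0.275 to 0.975 m from the base axis. Payload 8.4 kg.
Tool frame: the origin (TCP) lies at the very end of the fingers, on their centre line; the grasp point (between the pads) lies 19 mm behind it (bot.grip_depth is the distance from the TCP to the grasp point, in m); z points along the fingers, y is the direction in which the jaws open and shut (so a half turn about z gives the same grasp; the last joint's range is limited). The gripper opens to 92 mm and grips with 3 to 60 N. Pads are 20 mm wide; open, the fingers measure 128 mm over their backs; the gripper's body (75 mm by 189 mm) begins 69 mm behind the grasp point.
Start: joints at [-1.344, 0.353, 1.633, -0, 1.155, -0.002], TCP at [0.142, -0.609, 0.215] pointing down, gripper open.
Joint ranges: [-2.63, 2.63], [-0.92, 2.1], [0.06, 2.66], [-1.3, 4.44], [0, 2.69], [-3.02, 3.02]. Speed limits (rad/s): [2.22, 2.22, 2.79, 3.14, 3.14, 3.14].

## Interface

Orientations are given as a unit quaternion [w, x, y, z].
In Python, from bench import bot, optics, workorder gives the robot as it stands.
- The arm moves only by the tool jog_arm, never from a script. Its argument "series" is text: rows parted by semicolons, each of 5 numbers parted by spaces: the shift along the tool's x, y, z in units of 40 mm (1.0 is 40 mm), then the turn about the tool's z in units of 5 degrees (1.0 is 5 degrees), then the finger opening in mm, from 0 to 91.9. A call has 1 to 12 rows; each row is the pose to reach, as a shift and turn from the pose commanded when the call began, along the tool's axes at that moment; what a row does not reach only later rows make up. A row lasts 1/10 s, in which the tool goes at most 50 mm and 8.59 degrees, less where a joint would pass 70% of its speed; a pose out of reach is approached as far as the arm can. A call with a gripper value outside its range is refused whole. The fingers move at their own pace and stop on an object; "newtons" is the grip in N (left out, the last holds). Time passes only in rows, so rows that repeat a pose let the fingers close. It gives the time, the measured TCP pose, the force and the opening at its end, in the units of the state.
- bot.get_obs(): the state, without advancing time (a new reading comes with each control period).
- optics.grab_frame(name): name is "side" or "top" or "wrist"; returns a dict with "img" (384x512x3 uint8, blue, green, red), "intrinsics" (3x3 intrinsics, pixels), "T" (4x4, takes a point from camera to world coordinates). Camera axes: x right, y down, z forward; pixel columns grow to the right and rows downward; lengths in m; the calibration is good to about 2 mm. The wrist camera is an equidistant fisheye: a pixel r from the principal point sees the ray r / f radians off the axis. A picture is of the moment at which its call begins. There is no depth.
- workorder.sign_off(): hands the job in, once; it reports no verdict.
Trained networks look in the newest picture that a camera, given by its name, has taken for a name from the list of things; names that differ only in an ending like _2 or _b are one class to them, and where a whole thing is asked for, a point or a joint stands for the part that bears it (a point fixed in the world has none). Each returns a list of dicts, best first, with "p" (0 to 1); they miss things now and then, are a little off and sometimes report something else, mostly with a low value. They report only what shows in the picture. A call takes as long as a camera call. They do not tell look-alikes from the thing itself.
- optics.find_in(label, camera): "point" ([column, row] in pixels, amid what is visible of it).
- optics.outline_of(label, camera): "mask" (384x512 bool, what is visible of it) and "point" ([column, row] in pixels, amid what is visible of it).
The state is a dict: "time_s": time; "joint_pos": joint angles; "qd": joint speeds; "effort": joint torques, N m; "tool_pos": TCP position; "tool_rot": TCP orientation; "ft_force": force on the tool from outside, world axes, zero at the start; "ft_torque": the same for the moment, N m; "width": finger opening in m.
Only numpy, scipy, OpenCV 4.12 (cv2) and the standard library are available. Lean on these libraries where they do the work, as an engineer would, in place of code of your own. Each camera call takes 0.05 s, during which the arm holds its last target.

## Working session

There is one attempt and no reset: what is moved stays moved. The work goes in short steps, Python scripts to look and compute and a tool call to move; the robot and the scene stay as the last step left them, time stands still between calls to the robot, and variables do not carry over. Pictures are saved under pics/ and viewed, and the job is handed in when it is done.

Besides the shell and the picture viewer there is one more tool, called after ">>>" in YAML: its name, and indented under it one key for each argument. jog_arm: Moves the arm, as the interface text tells. Its arguments: {"type":"object","properties":{"series":{"type":"string"},"newtons":{"type":"number"}},"required":["series"]}

```bash
ls; mkdir -p pics; python3 - <<'E'
from bench import bot, optics, workorder
import cv2
o=bot.get_obs(); print(o)
for n in("side","top","wrist"):
    f=optics.grab_frame(n); cv2.imwrite(f"pics/{n}0.png",f["img"]); print(n,f["intrinsics"],f["T"])
E
```

```text
pics
{'time_s': 0.0, 'joint_pos': array([-1.34442684e+00,  3.53658030e-01,  1.63414763e+00, -4.76929367e-05,
        1.15516160e+00, -2.43586827e-03]), 'qd': array([-3.88795475e-05,  1.22218120e-03,  1.37094234e-03,  1.02386656e-03,
        1.82360661e-03, -6.01478501e-04]), 'effort': array([-2.10940438e-03, -5.93853307e+01, -3.34223199e+01,  6.95581944e-02,
        2.33400834e-02, -1.18084959e-04]), 'tool_pos': array([ 0.14161072, -0.60823785,  0.21385174]), 'tool_rot': array([-6.80559114e-04,  9.93461812e-01,  1.14162843e-01, -9.84670540e-05]), 'ft_force': array([-0.04029294,  0.04640394, -0.79498662]), 'ft_torque': array([ 0.04736104,  0.01676076, -0.00898009]), 'width': 0.0920957265728795}
side [[435.13056949   0.         252.9918648 ]
 [  0.         435.13056949 196.55989787]
 [  0.           0.           1.        ]] [[-0.82928392 -0.28167631  0.48264545 -0.1518067 ]
 [-0.55878052  0.42916334 -0.70963593  1.02030846]
 [-0.0072461  -0.85818255 -0.5132935   0.88868505]
 [ 0.          0.          0.          1.        ]]
top [[363.53346656   0.         253.59314847]
 [  0.         363.53346656 198.22913796]
 [  0.           0.           1.        ]] [[ 0.01324067 -0.99243298  0.1220716   0.38425159]
 [-0.99977871 -0.01513568 -0.01460948  0.00752384]
 [ 0.01634656 -0.12185114 -0.99241377  1.24098194]
 [ 0.          0.          0.          1.        ]]
wrist [[297.31863964   0.         250.81649065]
 [  0.         297.31863964 194.98269708]
 [  0.           0.           1.        ]] [[ 2.27086365e-01 -9.44554249e-01 -2.37168831e-01  2.07078023e-01]
 [-9.73874418e-01 -2.20407760e-01 -5.46720888e-02 -5.93157109e-01]
 [-6.33096972e-04  2.43387943e-01 -9.69928816e-01  3.84620814e-01]
 [ 0.00000000e+00  0.00000000e+00  0.00000000e+00  1.00000000e+00]]
```

View pics/side0.png

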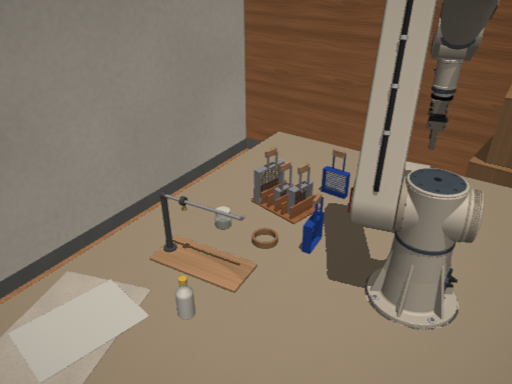

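View pics/top0.png

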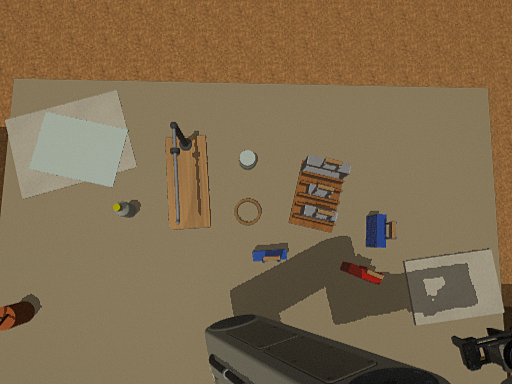

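View pics/wrist0.png

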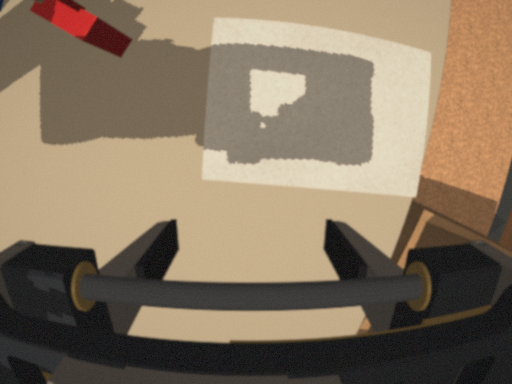

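```bash
cat > h.py <<'E'
from bench import bot, optics, workorder
import cv2, numpy as np
def ray(f,uv,fish=False):
    K=f["intrinsics"];T=f["T"]; x=(uv[0]-K[0,2])/K[0,0]; y=(uv[1]-K[1,2])/K[1,1]
    if fish:
        r=np.hypot(x,y); s=np.sin(r)/r if r>1e-9 else 1; d=np.array([x*s,y*s,np.cos(r)])
    else: d=np.array([x,y,1.])
    d=T[:3,:3]@d; return T[:3,3],d/np.linalg.norm(d)
def tri(rs):
    A=np.zeros((3,3));b=np.zeros(3)
    for o,d in rs:
        P=np.eye(3)-np.outer(d,d);A+=P;b+=P@o
    p=np.linalg.solve(A,b); e=[np.linalg.norm((np.eye(3)-np.outer(d,d))@(p-o)) for o,d in rs]
    return p,max(e)
def atz(r,z):
    o,d=r; return o+d*(z-o[2])/d[2]
def proj(f,P,fish=False):
    K=f["intrinsics"];T=f["T"]; c=T[:3,:3].T@(np.asarray(P)-T[:3,3])
    if fish:
        r=np.hypot(c[0],c[1]); th=np.arctan2(r,c[2]); x,y=c[0]/r*th,c[1]/r*th
    else: x,y=c[0]/c[2],c[1]/c[2]
    return np.array([K[0,0]*x+K[0,2],K[1,1]*y+K[1,2]])
E
python3 - <<'E'
from h import *
S=optics.grab_frame("side");T=optics.grab_frame("top")
for l in ["stand","rack","large_grip","medium_grip","small_grip","large_pan","jar","tape","glue"]:
    for c in("side","top"):
        print(l,c,[(np.round(d["point"],1).tolist(),round(d["p"],2)) for d in optics.find_in(l,c)])
def crop(f,x0,x1,y0,y1,k,n): cv2.imwrite(n,cv2.resize(f["img"][y0:y1,x0:x1],None,fx=k,fy=k,interpolation=cv2.INTER_CUBIC))
crop(S,240,360,140,260,5,"pics/c1.png");crop(T,280,400,140,290,4,"pics/c2.png")
crop(S,140,270,180,300,5,"pics/c3.png");crop(T,150,270,110,240,4,"pics/c4.png")
E
```

```text
stand side [([201.9, 260.5], 0.73)]
stand top [([187.7, 182.6], 0.93)]
rack side [([284.0, 204.4], 0.57)]
rack top [([311.9, 199.4], 0.88)]
large_grip side [([265.3, 174.9], 0.68)]
large_grip top []
medium_grip side [([300.7, 190.0], 0.89), ([339.5, 174.8], 0.62), ([352.3, 191.2], 0.45)]
medium_grip top [([318.2, 214.2], 0.66), ([362.2, 271.8], 0.64), ([269.6, 257.8], 0.55)]
small_grip side [([283.1, 186.8], 0.6)]
small_grip top [([323.0, 188.8], 0.84), ([323.2, 166.1], 0.17)]
large_pan side [([268.4, 175.2], 0.92)]
large_pan top [([324.2, 162.7], 0.98), ([187.2, 180.9], 0.22)]
jar side [([222.6, 220.2], 0.7)]
jar top [([314.6, 203.5], 0.67), ([246.6, 160.9], 0.63)]
tape side [([264.9, 237.6], 0.7)]
tape top [([320.3, 187.5], 0.68)]
glue side [([183.6, 296.4], 0.6)]
glue top [([123.9, 207.8], 0.73)]
```

View pics/c1.png

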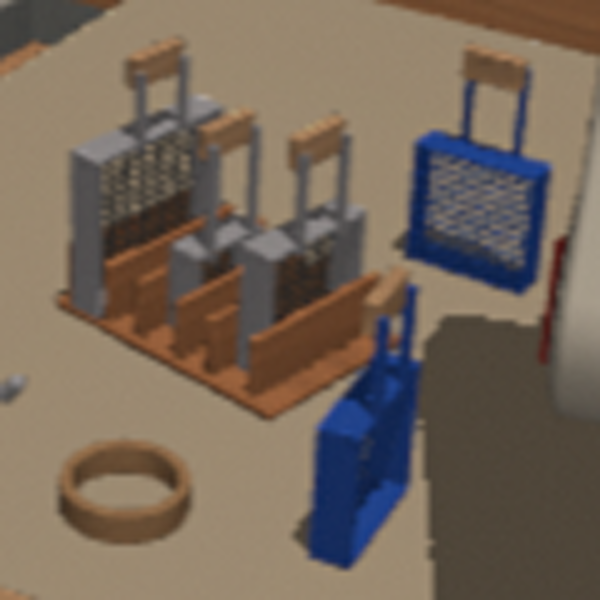

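View pics/c2.png

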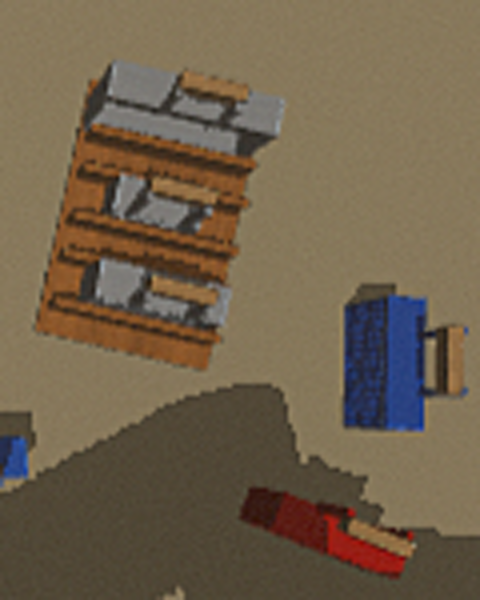

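View pics/c3.png

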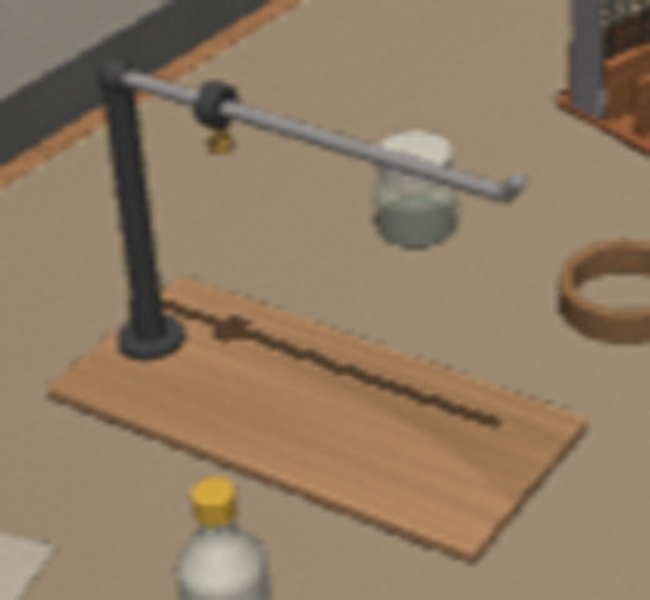

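View pics/c4.png

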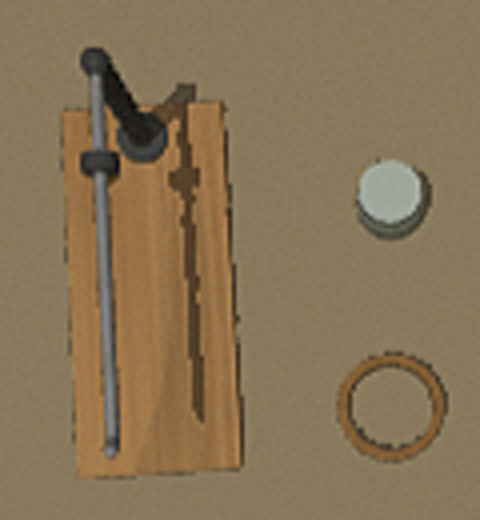

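```bash
python3 - <<'E'
from h import *
S=optics.grab_frame("side");T=optics.grab_frame("top")
def t(n,a,b):
    p,e=tri([ray(T,a),ray(S,b)]);print(n,p.round(4),round(e,4));return p
L=t("L",(333.5,161.2),(271,152.4));s=t("S",(326.3,187.5),(285.6,166));M=t("M",(326.2,212.4),(303.4,168))
t("post top",(150+94/4,110+60/4),(140+116/5,180+72/5))
t("collar",(150+99/4,110+162/4),(140+216/5,180+105/5))
t("tip",(150+110/4,110+452/4),(140+515/5,180+187/5))
for n,uv,z in [("glue",(123.9,207.8),.1),("jar",(248,158),.05),("tape",(247.5,211.5),.01),("bluesieve",(269,257),.1),("rack NWcorner",(280+95/4,140+80/4),.0),("rackSW",(280+35/4,140+332/4),.008),("rackSE",(280+208/4,140+370/4),.008)]:
    print(n,atz(ray(T,uv),z).round(3))
from scipy.spatial.transform import Rotation as R
q=bot.get_obs()["tool_rot"];print(R.from_quat(q,scalar_first=True).as_matrix().round(3))
E
```

```text
L [ 0.6254 -0.2425  0.1947] 0.0012
S [ 0.5516 -0.2267  0.1649] 0.0009
M [ 0.4757 -0.2221  0.1798] 0.0004
post top [0.7206 0.2275 0.214 ] 0.0011
collar [0.6451 0.2212 0.2124] 0.0012
tip [0.4369 0.2045 0.2201] 0.0002
glue [0.488 0.397 0.1  ]
jar [0.666 0.011 0.05 ]
tape [0.49  0.009 0.01 ]
bluesieve [ 0.342 -0.06   0.1  ]
rack NWcorner [ 0.674 -0.184  0.   ]
rackSW [ 0.453 -0.131  0.008]
rackSE [ 0.423 -0.278  0.008]
[[ 0.974  0.227 -0.   ]
 [ 0.227 -0.974  0.   ]
 [ 0.    -0.    -1.   ]]
```

>>> jog_arm:
  series: "0.5 -0.4 -1.5 0.5 91; 1.5 -1.2 -2.5 1 91; 2.5 -2 -3.5 1.5 91; 3.5 -2.8 -4.5 2 91; 4.5 -3.6 -4.5 3 91; 5.5 -4.4 -4.5 3.5 91; 6.5 -5.2 -4.5 4 91; 7.5 -6 -4.5 5 91; 8.4 -6.7 -4.5 5 91; 9.2 -7.3 -4.5 5 91; 9.7 -7.7 -4.5 5 91; 9.7 -7.7 -4.5 5 91"

```text
time_s: 2.45
tool_pos: [0.4519, -0.2174, 0.3948]
tool_rot: [-0.001, 0.995, -0.102, 0.001]
ft_force: [0.0, -0.4, -0.4]
width: 0.0908
```

```bash
python3 - <<'E'
from h import *
o=bot.get_obs();print(o["tool_pos"],o["tool_rot"],o["joint_pos"],o["ft_force"])
f=optics.grab_frame("wrist");cv2.imwrite("pics/w1.png",cv2.resize(f["img"],(768,576)))
import pickle;pickle.dump(f,open("w1.pkl","wb"))
E
```

```text
[ 0.45186591 -0.21740379  0.39478094] [-5.19111860e-04  9.94778122e-01 -1.02058567e-01  5.16882942e-04] [-4.52378043e-01  2.68744936e-02  1.64425293e+00  1.33664660e-03
  1.46985042e+00  1.32275720e+00] [ 0.02752999 -0.35636416 -0.43382955]
```

View pics/w1.png

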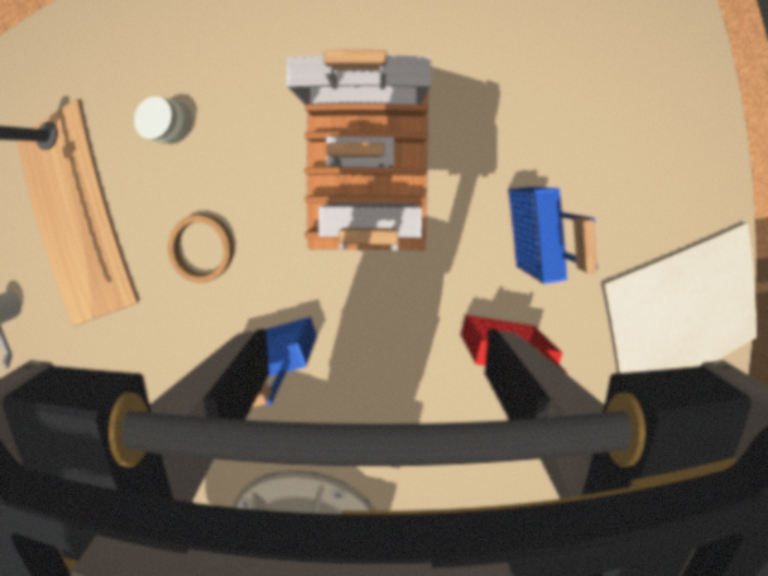

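```bash
python3 - <<'E'
from h import *
f=optics.grab_frame("wrist");T=optics.grab_frame("top");S=optics.grab_frame("side")
for l in ["large_grip","medium_grip","small_grip"]:
  for c in ("wrist","top","side"):
    for d in optics.outline_of(l,c)[:3]:
        m=d["mask"].astype(np.uint8);ys,xs=np.nonzero(m)
        print(l,c,np.round(d["point"],1),round(d["p"],2),m.sum(),xs.min(),xs.max(),ys.min(),ys.max())
im=f["img"];cv2.imwrite("pics/w2.png",cv2.resize(im[20:180,180:300],None,fx=5,fy=3.75*4/3,interpolation=cv2.INTER_CUBIC)[:600])
cv2.imwrite("pics/w2.png",cv2.resize(im[25:175,190:300],None,fx=4,fy=4,interpolation=cv2.INTER_CUBIC))
cv2.imwrite("pics/t2.png",cv2.resize(T["img"][145:235,285:365],None,fx=6,fy=6,interpolation=cv2.INTER_CUBIC))
E
```

```text
large_grip wrist [238.9  49.3] 0.8 3030 192 288 34 69
large_grip top [326.6 167.7] 0.68 766 301 349 155 178
large_grip side [269.4 172.2] 0.97 869 253 283 148 202
large_grip side [265.3 230.2] 0.37 365 251 277 228 248
medium_grip wrist [364.3 155.7] 0.95 2717 339 399 125 189
medium_grip wrist [251.2 146.8] 0.94 1800 214 281 135 166
medium_grip wrist [323.9 222.4] 0.85 924 308 375 210 243
medium_grip top [368.2 274.5] 0.69 260 359 382 267 283
medium_grip top [266.8 257.3] 0.56 371 253 286 249 261
medium_grip top [381.  237.8] 0.49 224 371 395 233 248
medium_grip side [335.4 181.1] 0.83 792 321 349 149 197
medium_grip side [302.5 188.2] 0.63 550 287 312 164 212
medium_grip side [312.7 229.2] 0.6 831 301 323 194 252
small_grip wrist [239.9 101.9] 0.79 865 218 262 91 111
small_grip top [314.3 185.6] 0.56 141 306 323 184 194
small_grip side [283.2 187.2] 0.74 340 273 292 162 198
```

View pics/w2.png

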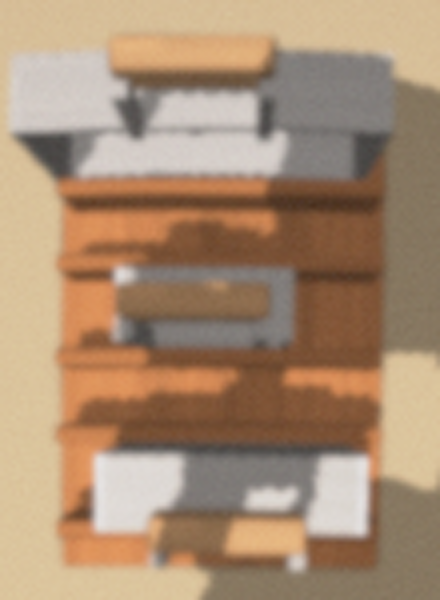

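View pics/t2.png

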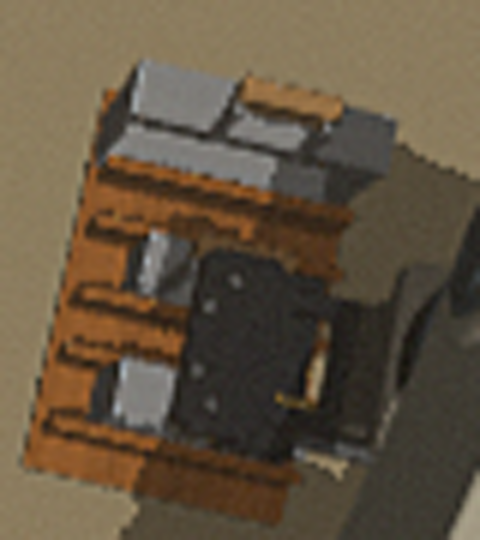

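```bash
python3 - <<'E'
from h import *
import pickle
f=pickle.load(open("w1.pkl","rb"));T=optics.grab_frame("top");S=optics.grab_frame("side")
W=lambda x,y:(190+x/4,25+y/4)
for n,z,pts in [("L",.212,[(110,37),(274,37),(108,70),(274,70)]),("S",.180,[(118,282),(270,282),(118,318),(270,318)]),("M",.196,[(152,515),(305,515),(151,552),(305,552)])]:
    P=[atz(ray(f,W(*p),True),z) for p in pts]
    print(n,[p[:2].round(4).tolist() for p in P],"w",np.linalg.norm(P[1]-P[0]).round(4),np.linalg.norm(P[3]-P[2]).round(4),"depth",np.linalg.norm(P[2]-P[0]).round(4),"yaw",np.degrees(np.arctan2(-(P[0]-P[1])[0],(P[0]-P[1])[1])).round(1))
for n,w,t,s in [("L",(190,56),(333.5,161.2),(271,152.4)),("S",(194,300),(326.3,187.5),(285.6,166)),("M",(228,535),(326.2,212.4),(303.4,168))]:
    p,e=tri([ray(f,W(*w),True),ray(T,t),ray(S,s)]);print(n,p.round(4),round(e,4))
    p,e=tri([ray(f,W(*w),True),ray(S,s)]);print(n,p.round(4),round(e,4))
E
```

```text
L [[0.6318, -0.2146], [0.6212, -0.2621], [0.6215, -0.2119], [0.6108, -0.2599]] w 0.0487 0.0491 depth 0.0107 yaw -12.6
S [[0.5601, -0.1991], [0.5498, -0.2467], [0.5485, -0.1967], [0.5383, -0.2443]] w 0.0487 0.0487 depth 0.0118 yaw -12.2
M [[0.4848, -0.1955], [0.4751, -0.2422], [0.4735, -0.1926], [0.4636, -0.2399]] w 0.0477 0.0483 depth 0.0117 yaw -11.8
L [ 0.6242 -0.2393  0.1972] 0.0026
L [ 0.6228 -0.2374  0.1978] 0.0017
S [ 0.5503 -0.2237  0.1674] 0.0026
S [ 0.5491 -0.2219  0.1677] 0.001
M [ 0.4738 -0.2188  0.1829] 0.0031
M [ 0.4724 -0.2168  0.183 ] 0.0002
```

>>> jog_arm:
  series: "0.8 -0.1 0 0.1 91; 1.9 -0.2 0.5 0.1 91; 3 -0.3 1.2 0.1 91; 3.8 -0.38 2 0.1 91; 4.2 -0.38 2.8 0.1 91; 4.25 -0.38 3.4 0.1 91; 4.25 -0.38 3.8 0.1 91; 4.25 -0.38 4 0.1 91; 4.25 -0.38 4 0.1 91"

```text
time_s: 4.1
tool_pos: [0.6187, -0.2408, 0.2342]
tool_rot: [-0.0, 0.994, -0.108, -0.0]
ft_force: [0.4, -0.1, 1.0]
width: 0.091
```

```bash
python3 - <<'E'
from h import *
o=bot.get_obs();print(o["tool_pos"],o["tool_rot"],o["joint_pos"])
f=optics.grab_frame("wrist");cv2.imwrite("pics/w3.png",cv2.resize(f["img"],(768,576)))
print(proj(f,o["tool_pos"],True))
E
```

```text
[ 0.61872844 -0.24080658  0.23421545] [-1.25526091e-04  9.94153140e-01 -1.07978219e-01 -4.72903881e-04] [-3.73414145e-01  3.97447206e-01  1.52280184e+00 -6.00853711e-06
  1.22232215e+00  1.41376257e+00]
[250.16067704 233.45555951]
```

View pics/w3.png

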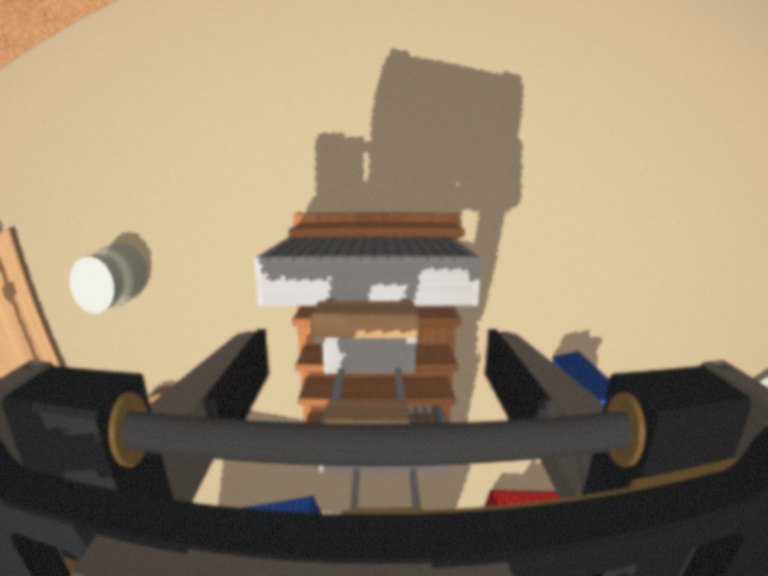

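>>> jog_arm:
  series: "0.05 -0.1 0 0 91; 0.05 -0.1 0.4 0 91; 0.05 -0.1 0.8 0 91; 0.05 -0.1 1.1 0 91; 0.05 -0.1 1.3 0 91; 0.05 -0.1 1.37 0 91; 0.05 -0.1 1.37 0 91"

```text
time_s: 4.85
tool_pos: [0.6219, -0.2374, 0.1791]
tool_rot: [-0.0, 0.994, -0.108, -0.0]
ft_force: [0.4, 0.4, -0.0]
width: 0.0909
```

```bash
python3 - <<'E'
from h import *
o=bot.get_obs();print(o["tool_pos"],o["tool_rot"])
f=optics.grab_frame("wrist");cv2.imwrite("pics/w4.png",cv2.resize(f["img"],(768,576)))
E
```

```text
[ 0.62186172 -0.23740815  0.17914926] [-1.17401517e-04  9.94155032e-01 -1.07960913e-01 -4.46167840e-04]
```

View pics/w4.png

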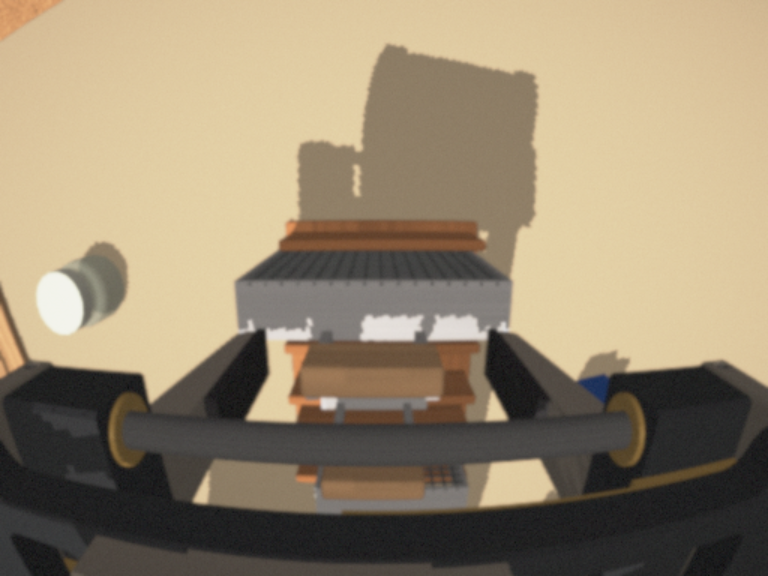

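>>> jog_arm:
  series: "0 0 0 0 70; 0 0 0 0 50; 0 0 0 0 40; 0 0 0 0 40; 0 0 0 0 40; 0 0 0 0 40; 0 0 0 0 40; 0 0 0 0 40"
  newtons: 35

```text
time_s: 5.7
tool_pos: [0.6221, -0.2373, 0.1798]
tool_rot: [-0.0, 0.994, -0.108, 0.0]
ft_force: [0.3, 0.5, 0.9]
width: 0.05
```

>>> jog_arm:
  series: "0 0 -0.1 0 40; 0 0 -0.3 0 40; 0 0 -0.6 0 40; 0 0 -1 0 40; 0 0 -1.4 0 40; 0 0 -1.8 0 40; 0 0 -2.2 0 40; 0 0 -2.5 0 40; 0 0 -2.7 0 40; 0 0 -2.75 0 40; 0 0 -2.75 0 40"

```text
time_s: 6.8
tool_pos: [0.622, -0.2374, 0.2897]
tool_rot: [-0.0, 0.994, -0.108, -0.0]
ft_force: [-0.0, 0.3, -1.9]
width: 0.0501
```

```bash
python3 - <<'E'
from h import *
o=bot.get_obs();print(o["tool_pos"],o["width"],o["ft_force"])
f=optics.grab_frame("wrist");cv2.imwrite("pics/w5.png",cv2.resize(f["img"],(768,576)))
S=optics.grab_frame("side");T=optics.grab_frame("top")
import pickle;pickle.dump((f,S,T),open("w5.pkl","wb"))
cv2.imwrite("pics/s5.png",cv2.resize(S["img"][100:290,140:370],None,fx=3,fy=3,interpolation=cv2.INTER_CUBIC))
cv2.imwrite("pics/t5a.png",cv2.resize(T["img"][115:165,160:200],None,fx=12,fy=12,interpolation=cv2.INTER_CUBIC))
cv2.imwrite("pics/t5b.png",cv2.resize(T["img"][180:235,160:200],None,fx=10,fy=10,interpolation=cv2.INTER_CUBIC))
cv2.imwrite("pics/s5b.png",cv2.resize(S["img"][185:225,155:250],None,fx=8,fy=8,interpolation=cv2.INTER_CUBIC))
E
```

```text
[ 0.62198891 -0.2374231   0.28970808] 0.05011239924510359 [-0.00560682  0.32134603 -1.90751972]
```

View pics/s5.png

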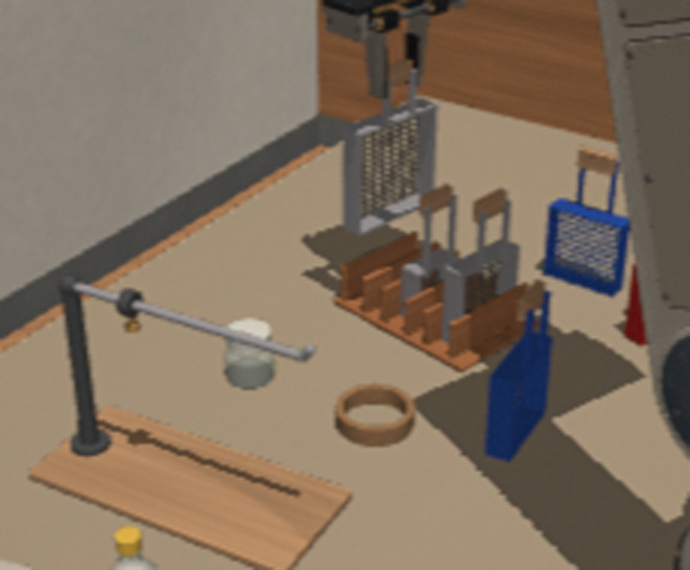

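View pics/t5a.png

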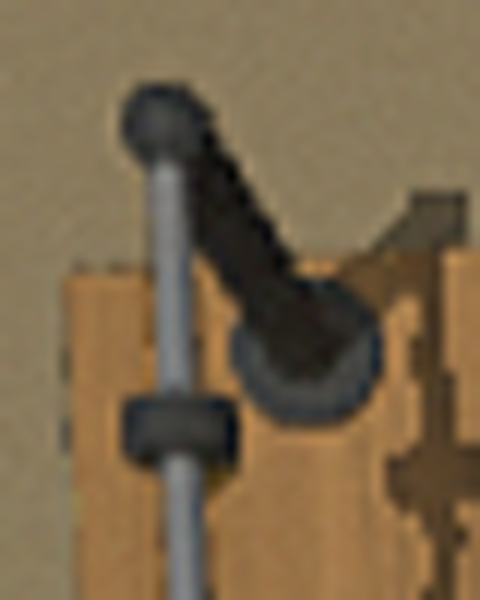

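View pics/t5b.png

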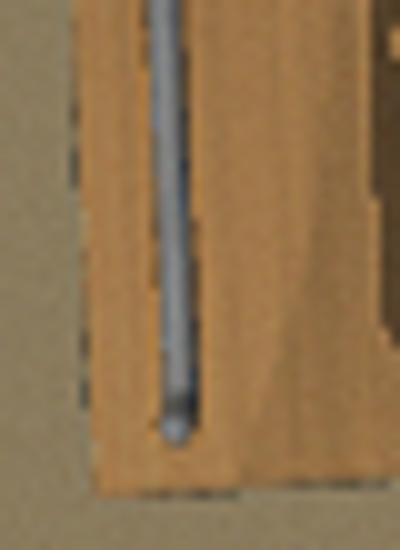

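View pics/s5b.png

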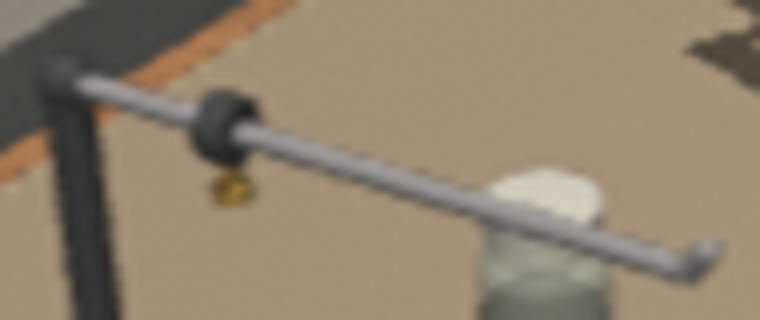

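```bash
python3 - <<'E'
from h import *
import pickle
f,S,T=pickle.load(open("w5.pkl","rb"))
A=[atz(ray(T,p),.218) for p in [(160+170/12,115+180/12),(160+173/12,115+360/12),(160+184/12,115+500/12),(160+170/10,180+100/10),(160+175/10,180+300/10)]]
A=np.array(A);print(A.round(4))
c=np.polyfit(A[:,0],A[:,1],1);print("yaw",np.degrees(np.arctan(c[0])),"y at .44,.6",np.polyval(c,[.3,.44,.6]))
print("post",tri([ray(T,(173.9,124.8)),ray(S,(162.8,194.4))]))
print("collar top front", atz(ray(T,(175.2,153.2)),.229), "edge tip",atz(ray(T,(177.7,224)),.228),atz(ray(T,(177.8,219.5)),.22))
# side: rod plane intersection with line
u=np.array([1,c[0],0]);u/=np.linalg.norm(u);n=np.array([-u[1],u[0],0]);p0=np.array([.5,np.polyval(c,.5),0])
for nm,uv in [("elbow",(241.3,218.8)),("post",(162.8,194.4)),("collarface",(185,201.6)),("tiptop",(155+712/8,185+245/8))]:
    o,d=ray(S,uv);t=((p0-o)@n)/(d@n);print(nm,(o+t*d).round(4))
print(atz(ray(T,(150+64/4,110+110/4)),.012),[atz(ray(T,(160+75/12,115+270/12)),.012),atz(ray(T,(160+97/10,180+492/10)),.012),atz(ray(T,(150+243/4,110+466/4)),.012),atz(ray(T,(150+222/4,110+102/4)),.012)])
E
```

```text
[[0.7053 0.2248 0.218 ]
 [0.6609 0.2223 0.218 ]
 [0.6266 0.2183 0.218 ]
 [0.5303 0.2098 0.218 ]
 [0.4734 0.2062 0.218 ]]
yaw 4.779939190251585 y at .44,.6 [0.19125199 0.20295876 0.21633792]
post (array([0.72207682, 0.22694493, 0.21298072]), np.float64(0.0004880144075351462))
collar top front [0.63408253 0.21682325 0.229     ] edge tip [0.4336206  0.20219732 0.228     ] [0.44659494 0.20394148 0.22      ]
elbow [0.444  0.2033 0.2122]
post [0.7219 0.2265 0.2127]
collarface [0.6381 0.2195 0.2115]
tiptop [0.435  0.2025 0.2257]
[0.74270944 0.29564923 0.012     ] [array([0.74272504, 0.29478678, 0.012     ]), array([0.4263342 , 0.26981305, 0.012     ]), array([0.43730429, 0.13245166, 0.012     ]), array([0.75231884, 0.15934487, 0.012     ])]
```

>>> jog_arm:
  series: "-0.1 -0.3 0 0 40; -0.2 -0.9 0 0 40; -0.4 -1.7 0 0 40; -0.6 -2.5 0 0 40; -0.8 -3.3 0 0 40; -0.9 -4 0 0 40; -1.2 -4.5 0 -0.4 40; -1.8 -4.8 0 -0.8 40; -2.5 -5 0 -1.2 40; -3.2 -5.1 0 -1.6 40; -3.8 -5.2 0 -2 40; -4.2 -5.3 0 -2.2 40"

```text
time_s: 8.15
tool_pos: [0.5015, 0.0068, 0.2896]
tool_rot: [-0.0, 1.0, -0.011, -0.0]
ft_force: [-0.6, -0.7, -2.4]
width: 0.0499
```

>>> jog_arm:
  series: "-0.5 -0.3 0 -0.2 40; -1.1 -0.6 0 -0.5 40; -1.8 -0.9 0 -0.9 40; -2.3 -1.3 0 -1.2 40; -2.6 -1.9 0 -1.22 40; -2.76 -2.6 0 -1.22 40; -2.76 -3.3 0 -1.22 40; -2.76 -4 0 -1.22 40; -2.76 -4.5 0 -1.22 40; -2.76 -4.75 0 -1.22 40; -2.76 -4.79 0 -1.22 40; -2.76 -4.79 0 -1.22 40"

```text
time_s: 9.35
tool_pos: [0.3976, 0.1996, 0.2897]
tool_rot: [0.0, 0.999, 0.041, -0.0]
ft_force: [0.0, -0.1, -2.4]
width: 0.0498
```

```bash
python3 - <<'E'
from h import *
o=bot.get_obs();print(o["tool_pos"],o["tool_rot"],o["width"],o["ft_force"])
from scipy.spatial.transform import Rotation as R
print(R.from_quat(o["tool_rot"],scalar_first=True).as_matrix().round(4))
f=optics.grab_frame("wrist");cv2.imwrite("pics/w6.png",cv2.resize(f["img"],(768,576)))
S=optics.grab_frame("side");cv2.imwrite("pics/s6.png",cv2.resize(S["img"][100:290,140:370],None,fx=3,fy=3,interpolation=cv2.INTER_CUBIC))
import pickle;pickle.dump((f,S),open("w6.pkl","wb"))
E
```

```text
[0.39759357 0.19961843 0.28965532] [ 2.43267387e-04  9.99147542e-01  4.12808555e-02 -1.47146149e-04] 0.04980576597304876 [ 0.03708327 -0.13852721 -2.35404395]
[[ 9.966e-01  8.250e-02 -3.000e-04]
 [ 8.250e-02 -9.966e-01 -5.000e-04]
 [-3.000e-04  5.000e-04 -1.000e+00]]
```

View pics/w6.png

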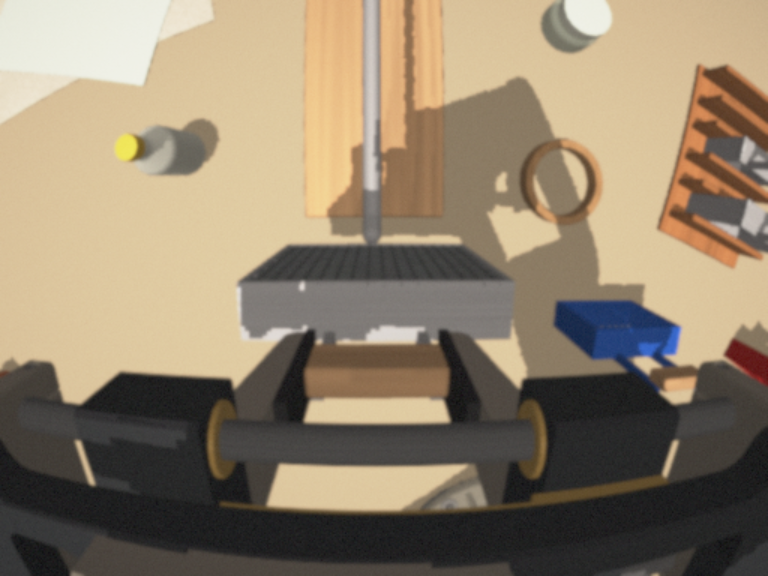

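View pics/s6.png

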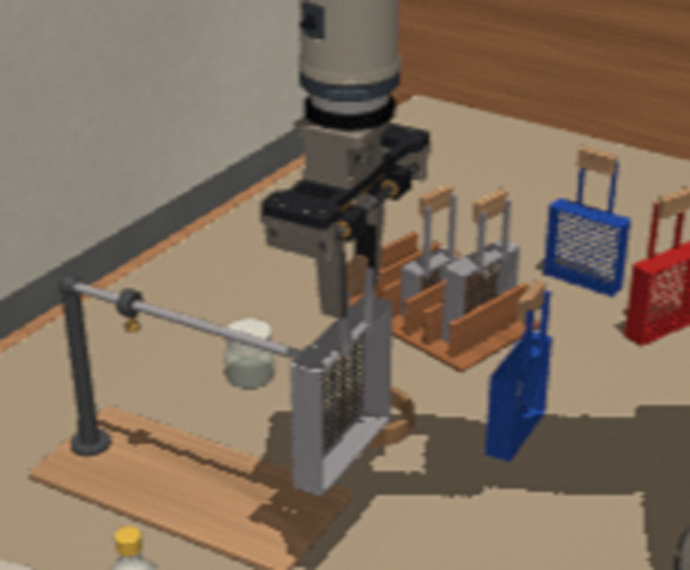

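```bash
python3 - <<'E'
from h import *
import pickle
f,S=pickle.load(open("w6.pkl","rb"))
p0=np.array([.3976,.1996]);u=np.array([.9966,.0825]);n=np.array([-u[1],u[0]])
for uv,z in [((371,20),.217),((372,100),.217),((373,180),.217),((372,237),.225)]:
    P=atz(ray(f,(uv[0]/1.5,uv[1]/1.5),True),z);d=P[:2]-p0;print(P.round(4),"along",(d@u).round(4),"lat",(d@n).round(4))
E
```

```text
[0.557  0.2155 0.217 ] along 0.1601 lat 0.0027
[0.5099 0.211  0.217 ] along 0.1129 lat 0.0021
[0.4659 0.2068 0.217 ] along 0.0687 lat 0.0015
[0.4357 0.2048 0.225 ] along 0.0384 lat 0.002
```

>>> jog_arm:
  series: "0 -0.05 0.2 0 40; 0 -0.05 0.5 0 40; 0 -0.05 0.8 0 40; 0 -0.05 1.1 0 40; 0 -0.05 1.3 0 40; 0 -0.05 1.43 0 40; 0 -0.05 1.43 0 40"

```text
time_s: 10.15
tool_pos: [0.3973, 0.2017, 0.2318]
tool_rot: [0.0, 0.999, 0.041, -0.001]
ft_force: [-0.3, 0.1, -1.7]
width: 0.0496
```

```bash
python3 - <<'E'
from h import *
o=bot.get_obs();print(o["tool_pos"],o["ft_force"])
S=optics.grab_frame("side");cv2.imwrite("pics/s7.png",cv2.resize(S["img"][160:270,190:300],None,fx=5,fy=5,interpolation=cv2.INTER_CUBIC))
E
```

```text
[0.39725733 0.20173783 0.23178153] [-0.34113607  0.14438128 -1.73777374]
```

View pics/s7.png

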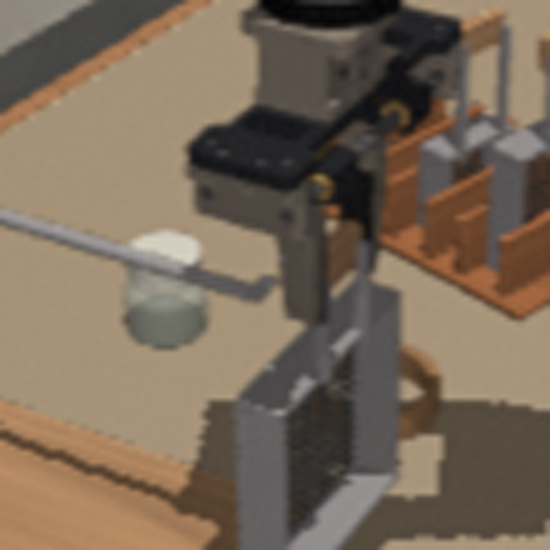

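>>> jog_arm:
  series: "0.1 0 0 0 40; 0.3 0 0 0 40; 0.5 0 0 0 40; 0.75 0 0 0 40; 1 0 0 0 40; 1.25 0 0 0 40; 1.5 0 0 0 40; 1.75 0 0 0 40; 1.9 0 0 0 40; 1.95 0 0 0 40; 1.95 0 0 0 40"

```text
time_s: 11.3
tool_pos: [0.4754, 0.2083, 0.2325]
tool_rot: [0.0, 0.999, 0.041, -0.0]
ft_force: [0.3, -1.0, -0.3]
width: 0.0498
```

```bash
python3 - <<'E'
from h import *
o=bot.get_obs();print(o["tool_pos"],o["ft_force"])
S=optics.grab_frame("side");cv2.imwrite("pics/s8.png",cv2.resize(S["img"][160:270,170:280],None,fx=5,fy=5,interpolation=cv2.INTER_CUBIC))
f=optics.grab_frame("wrist");cv2.imwrite("pics/w8.png",cv2.resize(f["img"],(768,576)))
E
```

```text
[0.47541598 0.20828789 0.23247868] [ 0.2689961  -0.97031632 -0.32839362]
```

View pics/s8.png

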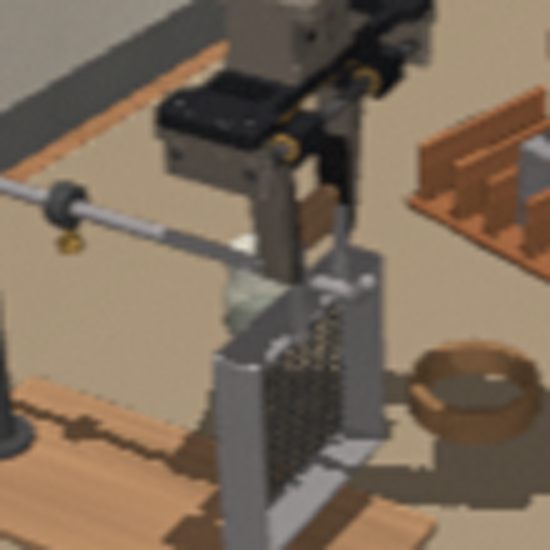

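View pics/w8.png

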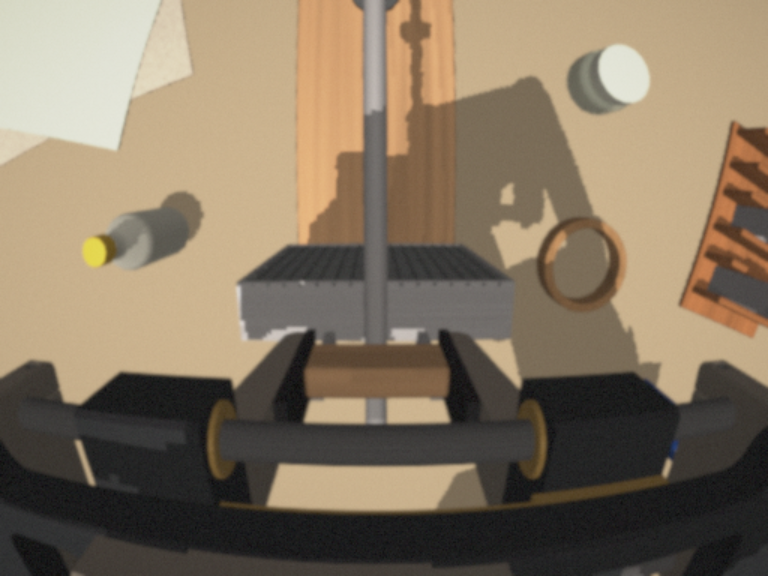

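>>> jog_arm:
  series: "0 0 0.15 0 40; 0 0 0.3 0 40; 0 0 0.42 0 40; 0 0 0.45 0 40; 0 0 0.45 0 40; 0 0 0.45 0 40"

```text
time_s: 12.0
tool_pos: [0.4754, 0.2084, 0.2146]
tool_rot: [-0.0, 0.999, 0.041, 0.0]
ft_force: [1.1, 1.0, -1.5]
width: 0.0498
```

>>> jog_arm:
  series: "0.2 0 0 0 40; 0.5 0 0 0 40; 0.9 0 0 0 40; 1.3 0 0 0 40; 1.7 0 0 0 40; 2.1 0 0 0 40; 2.5 0 0 0 40; 2.9 0 0 0 40; 3.2 0 0 0 40; 3.4 0 0 0 40; 3.4 0 0 0 40"

```text
time_s: 13.1
tool_pos: [0.6119, 0.2194, 0.2143]
tool_rot: [0.0, 0.999, 0.041, 0.0]
ft_force: [0.1, -1.2, -1.8]
width: 0.0495
```

```bash
python3 - <<'E'
from h import *
o=bot.get_obs();print(o["tool_pos"],o["ft_force"])
S=optics.grab_frame("side");cv2.imwrite("pics/s9.png",cv2.resize(S["img"][160:270,140:250],None,fx=5,fy=5,interpolation=cv2.INTER_CUBIC))
f=optics.grab_frame("wrist");cv2.imwrite("pics/w9.png",cv2.resize(f["img"],(768,576)))
E
```

```text
[0.61190375 0.2194469  0.21433009] [ 0.12418462 -1.17150182 -1.7676902 ]
```

View pics/s9.png

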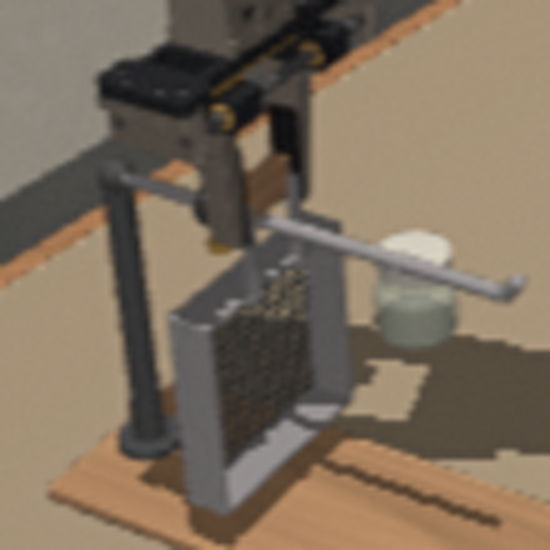

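View pics/w9.png

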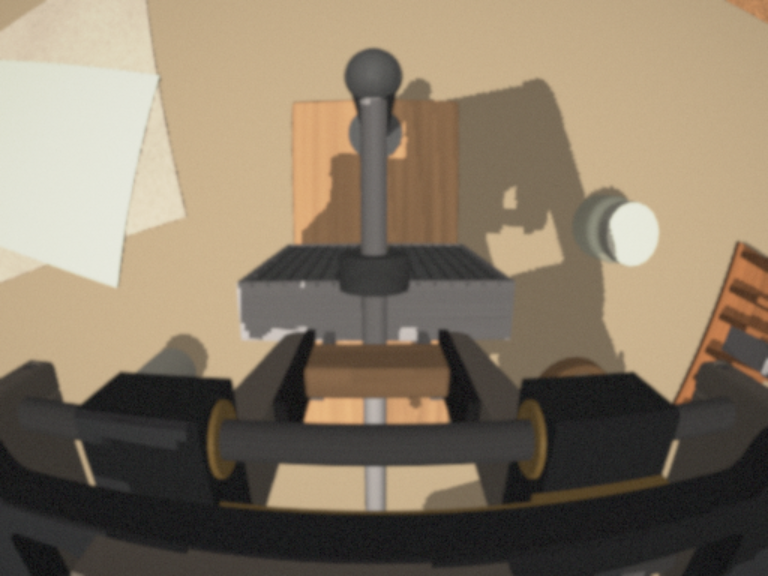

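```bash
python3 - <<'E'
from h import *
f=optics.grab_frame("wrist");o=bot.get_obs()
p0=o["tool_pos"][:2];u=np.array([.9966,.0825])
for uv,z in [((374,291),.222),((374,291),.229),((340,280),.215),((408,280),.215),((376,345),.246),((376,368),.246)]:
    P=atz(ray(f,(uv[0]/1.5,uv[1]/1.5),True),z);print(uv,z,P.round(4),((P[:2]-p0)@u).round(4))
E
```

```text
(374, 291) 0.222 [0.6373 0.2223 0.222 ] 0.027
(374, 291) 0.229 [0.639  0.2224 0.229 ] 0.0288
(340, 280) 0.215 [0.6389 0.2358 0.215 ] 0.0297
(408, 280) 0.215 [0.641  0.2093 0.215 ] 0.0297
(376, 345) 0.246 [0.6248 0.2205 0.246 ] 0.0145
(376, 368) 0.246 [0.6164 0.2198 0.246 ] 0.0061
```

>>> jog_arm:
  series: "0.08 0 0 0 40; 0.16 0 0 0 40; 0.24 0 0 0 40; 0.32 0 0 0 40; 0.38 0 0 0 40; 0.4 0 0 0 40; 0.4 0 0 0 40"

```text
time_s: 13.95
tool_pos: [0.6269, 0.2208, 0.2145]
tool_rot: [0.0, 0.999, 0.041, -0.0]
ft_force: [0.4, 0.8, -1.9]
width: 0.05
```

>>> jog_arm:
  series: "0.03 0 0 0 40; 0.05 0 0 0 40; 0.05 0 0 0 40"

```text
time_s: 14.25
tool_pos: [0.6289, 0.221, 0.2146]
tool_rot: [-0.0, 0.999, 0.041, 0.0]
ft_force: [0.6, 0.2, -2.6]
width: 0.0499
```

>>> jog_arm:
  series: "0.03 0 0 0 40; 0.05 0 0 0 40; 0.05 0 0 0 40"

```text
time_s: 14.55
tool_pos: [0.6309, 0.2211, 0.2146]
tool_rot: [-0.0, 0.999, 0.041, 0.0]
ft_force: [0.1, -0.3, -1.6]
width: 0.0499
```

```bash
python3 - <<'E'
from h import *
print(bot.get_obs()["ft_force"])
f=optics.grab_frame("wrist")
cv2.imwrite("pics/w10.png",cv2.resize(f["img"][150:280,190:310],None,fx=5,fy=4.6,interpolation=cv2.INTER_CUBIC))
E
```

```text
[ 0.1455867  -0.25883771 -1.64753854]
```

View pics/w10.png

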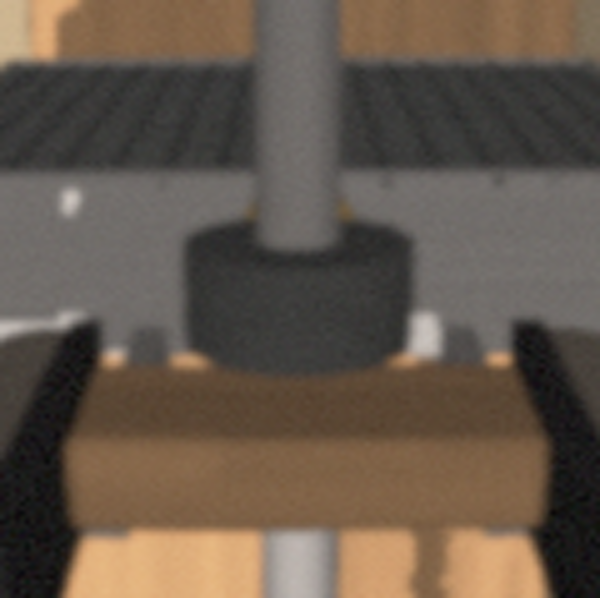

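>>> jog_arm:
  series: "0.03 0 0 0 40; 0.05 0 0 0 40; 0.05 0 0 0 40"

```text
time_s: 14.9
tool_pos: [0.6312, 0.2211, 0.2144]
tool_rot: [0.0, 0.999, 0.041, -0.002]
ft_force: [-7.2, -1.5, 1.8]
width: 0.0498
```

>>> jog_arm:
  series: "0.02 0 0 0 40; 0.03 0 0 0 40; 0.03 0 0 0 40"

```text
time_s: 15.2
tool_pos: [0.6312, 0.2211, 0.2144]
tool_rot: [0.0, 0.999, 0.041, -0.003]
ft_force: [-12.6, -0.7, 2.7]
width: 0.0495
```

>>> jog_arm:
  series: "-0.05 0 0 0 40; -0.08 0 0 0 40; -0.08 0 0.02 0 40; -0.08 0 0.02 0 40"

```text
time_s: 15.6
tool_pos: [0.6311, 0.2211, 0.2137]
tool_rot: [-0.0, 0.999, 0.041, 0.0]
ft_force: [-0.1, -0.6, -1.6]
width: 0.0495
```

>>> jog_arm:
  series: "0 0 0 0 52; 0 0 0 0 56; 0 0 0 0 64; 0 0 0 0 75; 0 0 0 0 88; 0 0 0 0 90"

```text
time_s: 16.2
tool_pos: [0.6308, 0.2211, 0.2138]
tool_rot: [-0.0, 0.999, 0.041, 0.0]
ft_force: [-0.4, 0.3, -0.3]
width: 0.0862
```

```bash
python3 - <<'E'
from h import *
print(bot.get_obs()["ft_force"],bot.get_obs()["width"])
f=optics.grab_frame("wrist")
cv2.imwrite("pics/w11.png",cv2.resize(f["img"],(768,576)))
E
```

```text
[-0.36740212  0.28841858 -0.25096716] 0.08618073772054288
```

View pics/w11.png

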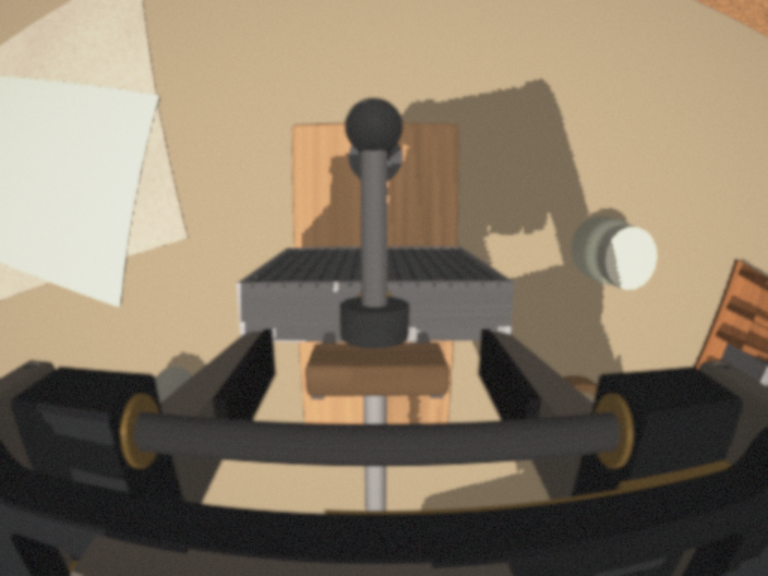

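>>> jog_arm:
  series: "0 0 -0.2 0 91; 0 0 -0.7 0 91; 0 0 -1.4 0 91; 0 0 -2 0 91; -0.2 0.5 -2.4 0 91; -0.6 1.3 -2.5 0.4 91; -1 2.3 -2.5 0.8 91; -1.5 3.3 -2.5 1.2 91; -2 4.3 -2.5 1.6 91; -2.5 5.3 -2.5 2 91; -3 6.3 -2.5 2.3 91; -3.4 7.2 -2.5 2.6 91"

```text
time_s: 17.45
tool_pos: [0.5179, -0.0788, 0.3147]
tool_rot: [0.0, 0.997, -0.073, 0.0]
ft_force: [0.2, -0.5, -0.5]
width: 0.0907
```

>>> jog_arm:
  series: "-0.1 0.8 0 0.2 91; -0.3 1.6 0 0.5 91; -0.5 2.4 0.2 0.79 91; -0.61 3.1 0.6 0.79 91; -0.61 3.5 1.1 0.79 91; -0.61 3.64 1.6 0.79 91; -0.61 3.64 1.9 0.79 91; -0.61 3.64 1.97 0.79 91; -0.61 3.64 1.97 0.79 91"

```text
time_s: 18.35
tool_pos: [0.474, -0.2172, 0.2353]
tool_rot: [-0.0, 0.994, -0.106, -0.0]
ft_force: [-0.2, 0.3, 0.3]
width: 0.091
```

```bash
python3 - <<'E'
from h import *
o=bot.get_obs();print(o["tool_pos"],o["tool_rot"])
f=optics.grab_frame("wrist")
cv2.imwrite("pics/w12.png",cv2.resize(f["img"],(768,576)))
S=optics.grab_frame("side");cv2.imwrite("pics/s12.png",cv2.resize(S["img"][140:290,140:340],None,fx=4,fy=4,interpolation=cv2.INTER_CUBIC))
E
```

```text
[ 0.47398545 -0.21719526  0.23526145] [-8.38255414e-05  9.94327000e-01 -1.06366390e-01 -4.03502874e-05]
```

View pics/w12.png

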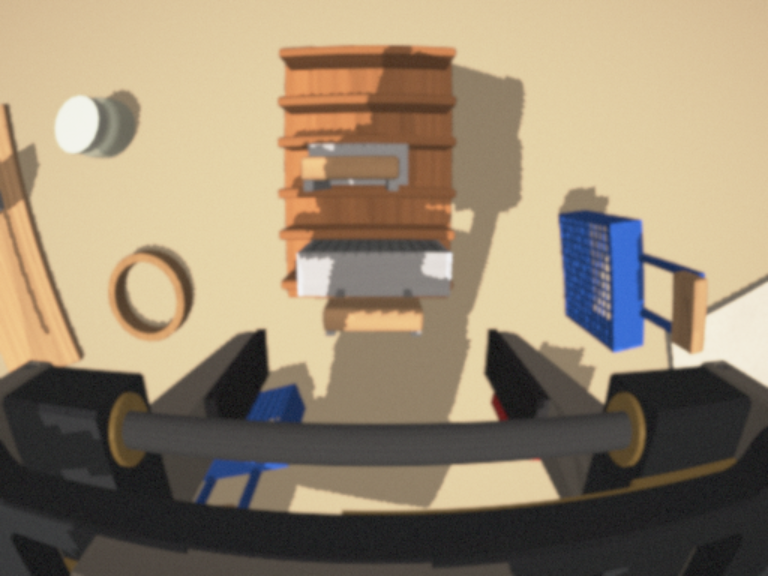

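View pics/s12.png

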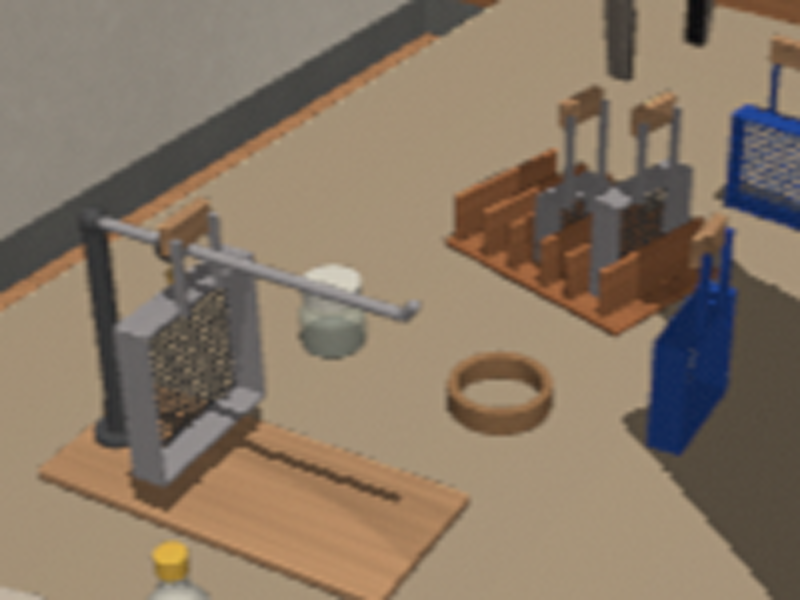

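>>> jog_arm:
  series: "0 0 0.3 0 91; 0 0 0.8 0 91; 0 0 1.2 0 91; 0 0 1.5 0 91; 0 0 1.7 0 91; 0 0 1.78 0 91; 0 0 1.78 0 91"

```text
time_s: 19.15
tool_pos: [0.4738, -0.2176, 0.1636]
tool_rot: [-0.0, 0.994, -0.107, -0.0]
ft_force: [0.1, 0.6, -0.1]
width: 0.091
```

```bash
python3 - <<'E'
from h import *
o=bot.get_obs();print(o["tool_pos"],o["tool_rot"])
f=optics.grab_frame("wrist")
cv2.imwrite("pics/w13.png",cv2.resize(f["img"],(768,576)))
E
```

```text
[ 0.47380748 -0.21760973  0.16363653] [-5.10266016e-05  9.94302302e-01 -1.06596975e-01 -1.20735172e-04]
```

View pics/w13.png

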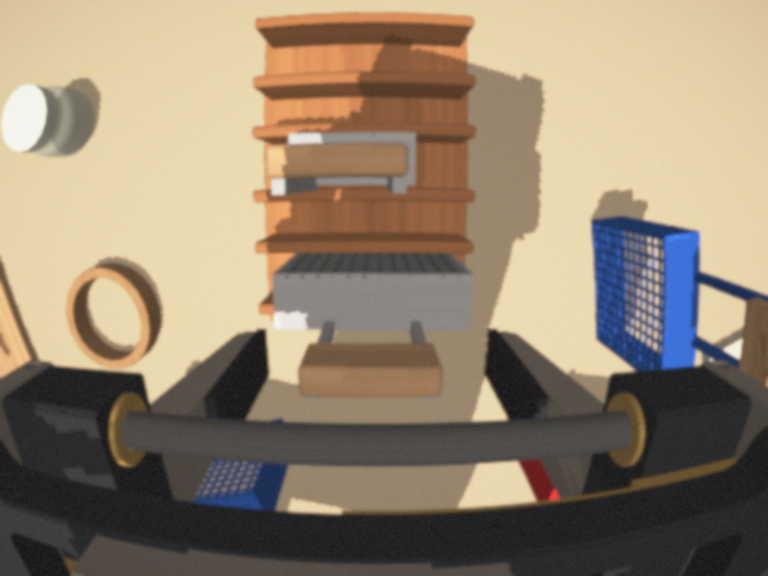

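>>> jog_arm:
  series: "0 -0.04 0 0 70; 0 -0.04 0 0 50; 0 -0.04 0 0 40; 0 -0.04 0 0 40; 0 -0.04 0 0 40; 0 -0.04 0 0 40; 0 -0.04 0 0 40; 0 -0.04 0 0 40"
  newtons: 35

```text
time_s: 20.0
tool_pos: [0.4741, -0.2161, 0.1638]
tool_rot: [-0.0, 0.994, -0.107, 0.0]
ft_force: [-0.4, -0.3, 1.3]
width: 0.0497
```

>>> jog_arm:
  series: "0 0 -0.1 0 40; 0 0 -0.4 0 40; 0 0 -0.8 0 40; 0 0 -1.3 0 40; 0 0 -1.8 0 40; 0 0 -2.3 0 40; 0 0 -2.8 0 40; 0 0 -3.1 0 40; 0 0 -3.15 0 40; 0 0 -3.15 0 40"

```text
time_s: 21.0
tool_pos: [0.474, -0.216, 0.2898]
tool_rot: [0.0, 0.994, -0.107, 0.0]
ft_force: [-0.3, 0.2, -1.7]
width: 0.0497
```

>>> jog_arm:
  series: "-0.1 -0.4 0 0 40; -0.3 -1.2 0 0 40; -0.6 -2.1 0 0 40; -0.8 -3 0 -0.2 40; -1.1 -3.9 0 -0.5 40; -1.4 -4.8 0 -0.9 40; -1.8 -5.6 0 -1.4 40; -2.5 -6.2 0 -1.9 40; -3.2 -6.8 0 -2.4 40; -3.6 -7.6 0 -2.8 40; -3.9 -8.4 0 -3.2 40; -4.1 -9.1 0 -3.4 40"

```text
time_s: 22.2
tool_pos: [0.3891, 0.1762, 0.289]
tool_rot: [0.0, 0.999, 0.043, -0.001]
ft_force: [0.1, 0.7, -1.5]
width: 0.0497
```

>>> jog_arm:
  series: "0.1 -0.4 0 0 40; 0.2 -0.6 0.2 0 40; 0.2 -0.66 0.5 0 40; 0.2 -0.66 0.9 0 40; 0.2 -0.66 1.2 0 40; 0.2 -0.66 1.38 0 40; 0.2 -0.66 1.42 0 40; 0.2 -0.66 1.42 0 40"

```text
time_s: 23.0
tool_pos: [0.3968, 0.2011, 0.2329]
tool_rot: [0.0, 0.999, 0.041, -0.0]
ft_force: [0.9, 0.6, -1.1]
width: 0.0497
```

```bash
python3 - <<'E'
from h import *
o=bot.get_obs();print(o["tool_pos"],o["tool_rot"])
f=optics.grab_frame("wrist")
cv2.imwrite("pics/w14.png",cv2.resize(f["img"],(768,576)))
S=optics.grab_frame("side");cv2.imwrite("pics/s14.png",cv2.resize(S["img"][160:270,190:300],None,fx=5,fy=5,interpolation=cv2.INTER_CUBIC))
E
```

```text
[0.39682519 0.2011163  0.23285108] [ 7.15443952e-05  9.99148230e-01  4.12647878e-02 -1.61405264e-04]
```

View pics/w14.png

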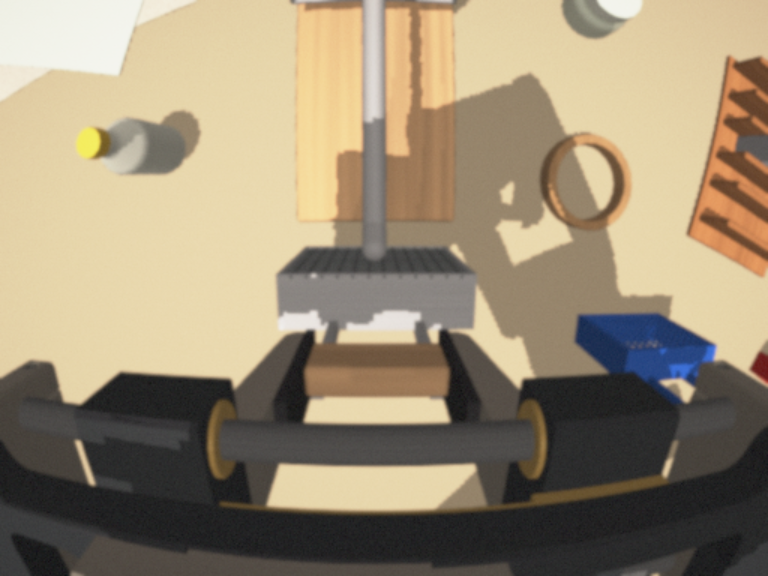

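View pics/s14.png

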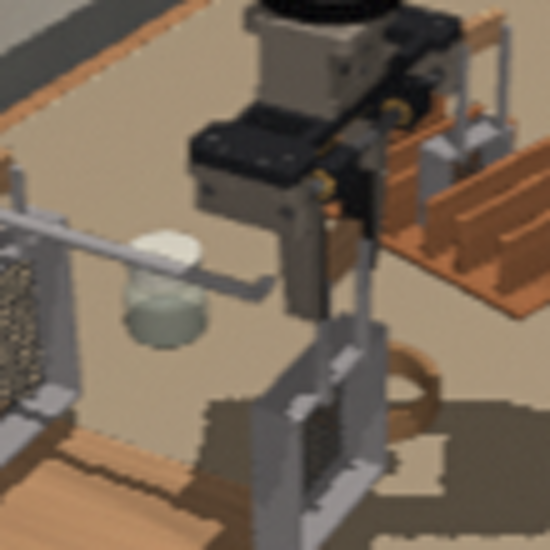

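>>> jog_arm:
  series: "0.2 0 0 0 40; 0.5 0 0 0 40; 0.8 0 0 0 40; 1.1 0 0 0 40; 1.4 0 0 0 40; 1.7 0 0 0 40; 1.9 0 0 0 40; 1.97 0 0 0 40; 1.97 0 0.1 0 40; 1.97 0 0.3 0 40; 1.97 0 0.44 0 40; 1.97 0 0.46 0 40"

```text
time_s: 24.3
tool_pos: [0.4746, 0.2078, 0.2137]
tool_rot: [0.0, 0.999, 0.042, -0.001]
ft_force: [0.1, -0.6, -1.2]
width: 0.0498
```

>>> jog_arm:
  series: "0.2 0 0 0 40; 0.5 0 0 0 40; 0.9 0 0 0 40; 1.3 0 0 0 40; 1.7 0 0 0 40; 2.1 0 0 0 40; 2.5 0 0 0 40; 2.75 0 0 0 40; 3 0 0 0 40; 3.2 0 0 0 40; 3.3 0 0 0 40; 3.3 0 0 0 40"

```text
time_s: 25.5
tool_pos: [0.6072, 0.2189, 0.2145]
tool_rot: [0.0, 0.999, 0.041, -0.0]
ft_force: [-0.8, -0.8, -1.7]
width: 0.0498
```

```bash
python3 - <<'E'
from h import *
o=bot.get_obs();print(o["tool_pos"],o["ft_force"])
f=optics.grab_frame("wrist")
cv2.imwrite("pics/w15.png",cv2.resize(f["img"][140:290,170:330],None,fx=4.5,fy=3.9,interpolation=cv2.INTER_CUBIC))
S=optics.grab_frame("side");cv2.imwrite("pics/s15.png",cv2.resize(S["img"][160:270,140:250],None,fx=5,fy=5,interpolation=cv2.INTER_CUBIC))
E
```

```text
[0.60716416 0.21889272 0.21451232] [-0.75905342 -0.80757971 -1.7402813 ]
```

View pics/w15.png

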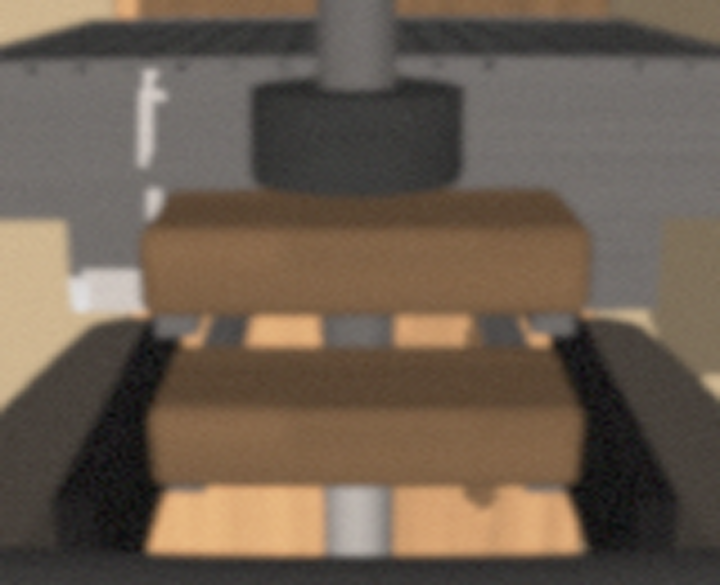

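View pics/s15.png

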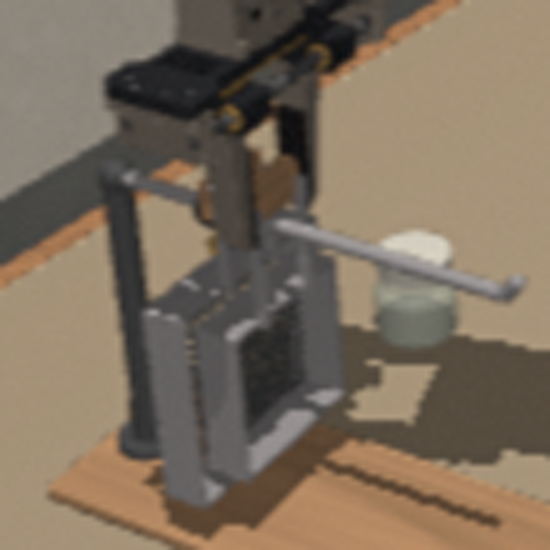

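>>> jog_arm:
  series: "0.05 0 0 0 40; 0.1 0 0 0 40; 0.15 0 0 0 40; 0.18 0 0 0 40; 0.18 0 0 0 40; 0.18 0 0 0 40"

```text
time_s: 26.2
tool_pos: [0.6131, 0.2192, 0.2144]
tool_rot: [0.0, 0.999, 0.042, -0.001]
ft_force: [-5.1, -1.5, 1.0]
width: 0.0499
```

>>> jog_arm:
  series: "0.03 0 0 0 40; 0.05 0 0 0 40; 0.05 0 0 0 40"

```text
time_s: 26.5
tool_pos: [0.6131, 0.2192, 0.2143]
tool_rot: [0.0, 0.999, 0.042, -0.003]
ft_force: [-14.4, -1.2, 5.7]
width: 0.0499
```

>>> jog_arm:
  series: "-0.06 0 0 0 40; -0.1 0 0 0 40; -0.12 0 0 0 40; -0.12 0 0 0 40"

```text
time_s: 26.9
tool_pos: [0.6115, 0.2193, 0.2145]
tool_rot: [-0.0, 0.999, 0.042, 0.0]
ft_force: [1.2, -0.7, -2.7]
width: 0.0497
```

```bash
python3 - <<'E'
from h import *
o=bot.get_obs();print(o["tool_pos"],o["ft_force"])
f=optics.grab_frame("wrist")
cv2.imwrite("pics/w16.png",cv2.resize(f["img"][140:290,170:330],None,fx=4.5,fy=3.9,interpolation=cv2.INTER_CUBIC))
S=optics.grab_frame("side");cv2.imwrite("pics/s16.png",cv2.resize(S["img"][160:270,140:250],None,fx=5,fy=5,interpolation=cv2.INTER_CUBIC))
E
```

```text
[0.61147469 0.21926358 0.21453788] [ 1.24769869 -0.68367137 -2.73746512]
```

View pics/w16.png

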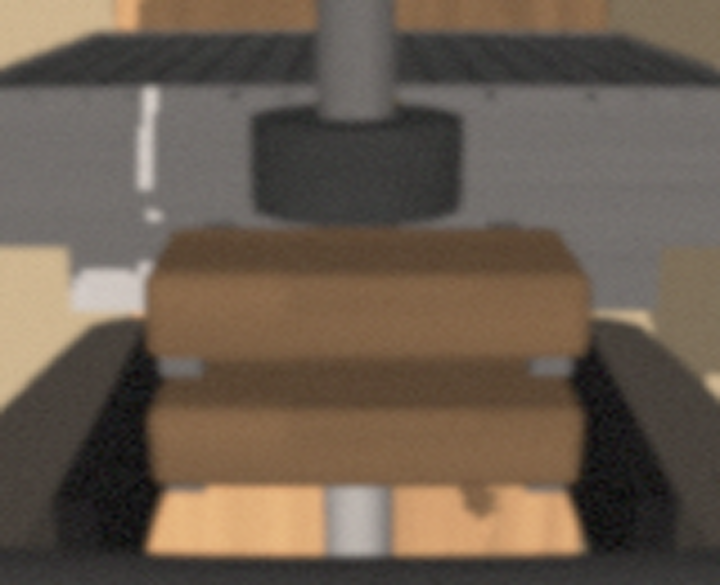

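View pics/s16.png

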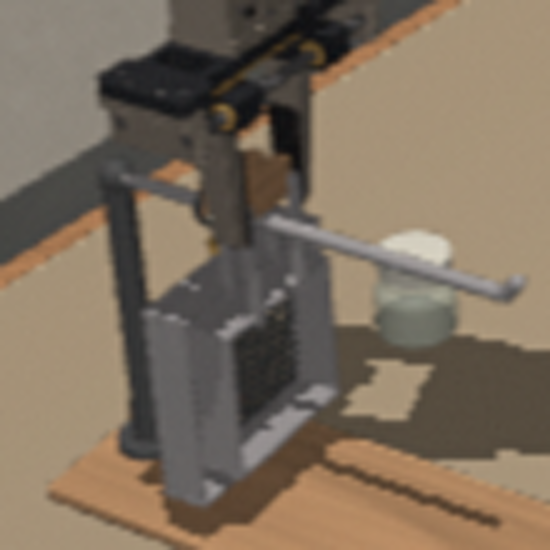

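```bash
python3 - <<'E'
from h import *
f=optics.grab_frame("wrist");o=bot.get_obs();p0=o["tool_pos"][:2];u=np.array([.9966,.0825])
for n,r,z in [("L far top",274,.246),("L near top",357,.246),("M far top",405,.246),("M near top",486,.246),("collar",226,.229)]:
    P=atz(ray(f,(170+360/4.5,140+r/3.9),True),z);print(n,P.round(4),((P[:2]-p0)@u).round(4))
E
```

```text
L far top [0.6359 0.2216 0.246 ] 0.0245
L near top [0.6247 0.2206 0.246 ] 0.0134
M far top [0.618  0.2201 0.246 ] 0.0066
M near top [0.6061 0.2191 0.246 ] -0.0053
collar [0.6376 0.2217 0.229 ] 0.0263
```

>>> jog_arm:
  series: "0 0 0 0 52; 0 0 0 0 56; 0 0 0 0 64; 0 0 0 0 75; 0 0 0 0 88; 0 0 -0.1 0 91; 0 0 -0.5 0 91; 0 0 -1 0 91; 0 0 -1.6 0 91; 0 0 -2.1 0 91; 0 0 -2.4 0 91; 0 0 -2.5 0 91"

```text
time_s: 28.25
tool_pos: [0.6118, 0.2194, 0.3161]
tool_rot: [-0.0, 0.999, 0.042, 0.001]
ft_force: [-1.1, 0.0, 0.4]
width: 0.0908
```

```bash
python3 - <<'E'
from h import *
o=bot.get_obs();print(o["tool_pos"],o["tool_rot"],o["ft_force"])
S=optics.grab_frame("side");cv2.imwrite("pics/s17.png",cv2.resize(S["img"][160:270,140:250],None,fx=5,fy=5,interpolation=cv2.INTER_CUBIC))
E
```

```text
[0.61175872 0.21943367 0.31614904] [-3.19671506e-04  9.99137249e-01  4.15163181e-02  1.02507721e-03] [-1.05707141  0.03228009  0.44214066]
```

View pics/s17.png

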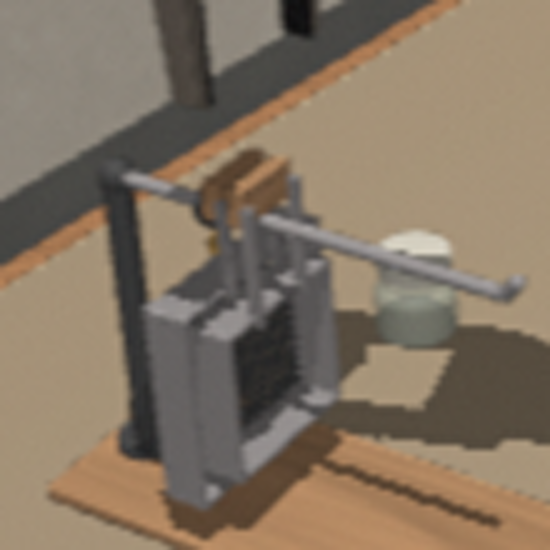

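>>> jog_arm:
  series: "-0.1 0.4 0 0 91; -0.3 1.2 0 0.3 91; -0.5 2.1 0 0.6 91; -0.7 3.1 0 1 91; -0.9 4.1 0 1.4 91; -1.1 5.1 0 1.8 91; -1.4 6.1 0 2.2 91; -1.6 7.1 0 2.6 91; -1.9 8.1 0 3 91; -2.1 9.1 0 3.39 91; -2.3 10 0 3.39 91; -2.47 10.7 0 3.39 91"

```text
time_s: 29.5
tool_pos: [0.5464, -0.2181, 0.3132]
tool_rot: [0.0, 0.994, -0.107, -0.001]
ft_force: [0.3, 0.5, 0.4]
width: 0.0908
```

>>> jog_arm:
  series: "0 0.1 0 0 91; 0 0.1 0.4 0 91; 0 0.1 0.9 0 91; 0 0.1 1.4 0 91; 0 0.1 1.8 0 91; 0 0.1 2 0 91; 0 0.1 2 0 91"

```text
time_s: 30.2
tool_pos: [0.5464, -0.2187, 0.2331]
tool_rot: [-0.0, 0.994, -0.106, -0.001]
ft_force: [-0.8, -0.9, -0.4]
width: 0.0908
```

```bash
python3 - <<'E'
from h import *
o=bot.get_obs();print(o["tool_pos"],o["tool_rot"])
f=optics.grab_frame("wrist")
cv2.imwrite("pics/w18.png",cv2.resize(f["img"],(768,576)))
E
```

```text
[ 0.54637729 -0.21867949  0.23306988] [-4.43446755e-04  9.94359822e-01 -1.06048830e-01 -1.41193327e-03]
```

View pics/w18.png

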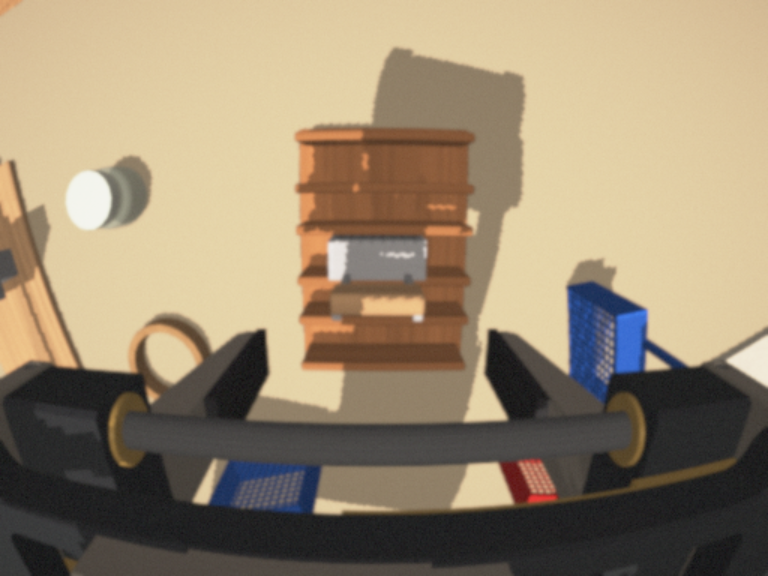

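>>> jog_arm:
  series: "0.08 0.06 0.3 0 91; 0.08 0.06 0.8 0 91; 0.08 0.06 1.3 0 91; 0.08 0.06 1.7 0 91; 0.08 0.06 2 0 91; 0.08 0.06 2.13 0 91; 0.08 0.06 2.13 0 91"

```text
time_s: 30.95
tool_pos: [0.55, -0.2224, 0.1489]
tool_rot: [-0.0, 0.994, -0.106, -0.0]
ft_force: [-0.2, -0.9, -0.0]
width: 0.0909
```

```bash
python3 - <<'E'
from h import *
o=bot.get_obs();print(o["tool_pos"],o["tool_rot"])
f=optics.grab_frame("wrist")
cv2.imwrite("pics/w19.png",cv2.resize(f["img"],(768,576)))
E
```

```text
[ 0.54999973 -0.22238451  0.14894302] [-9.99861480e-05  9.94345492e-01 -1.06192976e-01 -2.91777553e-04]
```

View pics/w19.png

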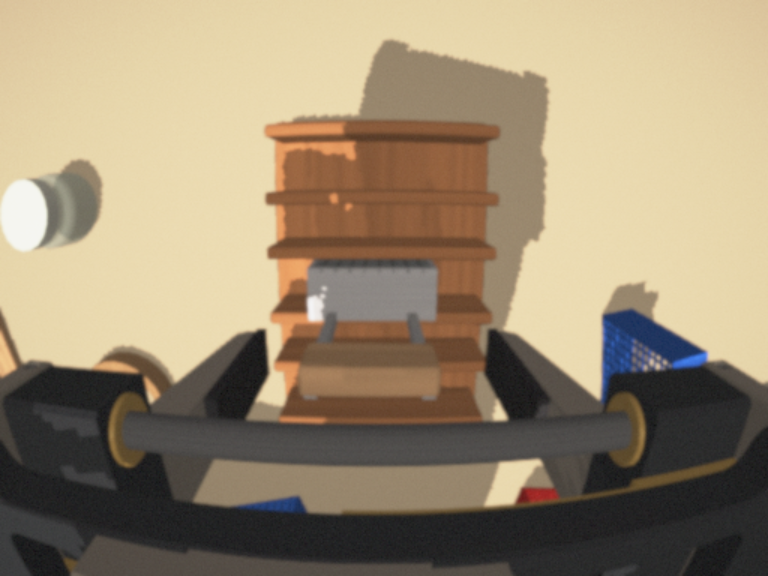

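>>> jog_arm:
  series: "-0.1 -0.03 0 0 80; -0.1 -0.03 0 0 60; -0.1 -0.03 0 0 40; -0.1 -0.03 0 0 40; -0.1 -0.03 0 0 40; -0.1 -0.03 0 0 40; -0.1 -0.03 0 0 40; -0.1 -0.03 0 0 40"
  newtons: 35

```text
time_s: 31.8
tool_pos: [0.5466, -0.2204, 0.1495]
tool_rot: [-0.0, 0.994, -0.106, 0.0]
ft_force: [0.5, 0.9, 1.5]
width: 0.0497
```

>>> jog_arm:
  series: "0 0 -0.1 0 40; 0 0 -0.4 0 40; 0 0 -0.9 0 40; 0 0 -1.5 0 40; 0 0 -2.1 0 40; 0 0 -2.7 0 40; 0 0 -3.2 0 40; 0 0 -3.5 0 40; 0 0 -3.52 0 40; 0 0 -3.52 0 40"

```text
time_s: 32.8
tool_pos: [0.5462, -0.2203, 0.2899]
tool_rot: [-0.0, 0.994, -0.106, -0.0]
ft_force: [-0.4, -0.0, -2.4]
width: 0.0496
```

>>> jog_arm:
  series: "-0.2 -0.5 0 0 40; -0.5 -1.4 0 0 40; -0.9 -2.4 0 -0.3 40; -1.3 -3.4 0 -0.7 40; -1.7 -4.4 0 -1.1 40; -2.3 -5.2 0 -1.5 40; -3.2 -5.7 0 -1.9 40; -4.1 -6.2 0 -2.3 40; -5 -6.7 0 -2.7 40; -5.6 -7.5 0 -3.1 40; -5.9 -8.4 0 -3.38 40; -5.96 -9.1 0 -3.38 40"

```text
time_s: 34.0
tool_pos: [0.3884, 0.1872, 0.2893]
tool_rot: [0.0, 0.999, 0.042, -0.001]
ft_force: [0.6, 0.4, -1.8]
width: 0.0499
```

>>> jog_arm:
  series: "0 -0.3 0 0 40; 0 -0.4 0.2 0 40; 0 -0.4 0.5 0 40; 0 -0.4 0.9 0 40; 0 -0.4 1.2 0 40; 0 -0.4 1.38 0 40; 0 -0.4 1.43 0 40; 0 -0.4 1.43 0 40"

```text
time_s: 34.8
tool_pos: [0.389, 0.2013, 0.2328]
tool_rot: [0.0, 0.999, 0.041, -0.0]
ft_force: [0.4, -0.2, -1.7]
width: 0.05
```

```bash
python3 - <<'E'
from h import *
o=bot.get_obs();print(o["tool_pos"],o["tool_rot"],o["ft_force"])
f=optics.grab_frame("wrist")
cv2.imwrite("pics/w20.png",cv2.resize(f["img"],(768,576)))
S=optics.grab_frame("side");cv2.imwrite("pics/s20.png",cv2.resize(S["img"][160:270,190:300],None,fx=5,fy=5,interpolation=cv2.INTER_CUBIC))
E
```

```text
[0.38900438 0.20134497 0.23280555] [ 1.16442301e-04  9.99166074e-01  4.08302594e-02 -1.80391743e-04] [ 0.35976421 -0.22736485 -1.70848896]
```

View pics/w20.png

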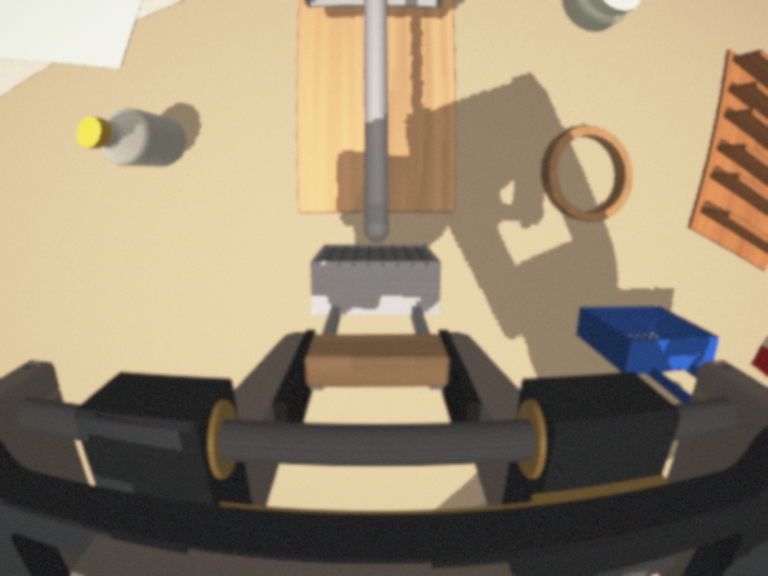

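View pics/s20.png

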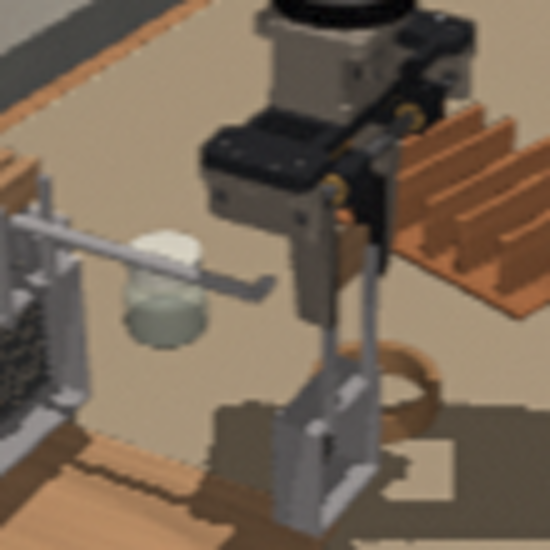

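>>> jog_arm:
  series: "0.2 0 0 0 40; 0.5 0 0 0 40; 0.8 0 0 0 40; 1.1 0 0 0 40; 1.4 0 0 0 40; 1.7 0 0 0 40; 2 0 0 0 40; 2.15 0 0 0 40; 2.15 0 0.1 0 40; 2.15 0 0.3 0 40; 2.15 0 0.44 0 40; 2.15 0 0.46 0 40"

```text
time_s: 36.1
tool_pos: [0.4744, 0.2088, 0.2148]
tool_rot: [-0.0, 0.999, 0.041, 0.0]
ft_force: [-2.9, -1.4, 9.6]
width: 0.0498
```

>>> jog_arm:
  series: "0 0 -0.04 0 40; 0.2 0 -0.04 0 40; 0.5 0 -0.04 0 40; 0.9 0 -0.04 0 40; 1.3 0 -0.04 0 40; 1.7 0 -0.04 0 40; 2.1 0 -0.04 0 40; 2.4 0 -0.04 0 40; 2.6 0 -0.04 0 40; 2.7 0 -0.04 0 40; 2.75 0 -0.04 0 40; 2.75 0 -0.04 0 40"

```text
time_s: 37.3
tool_pos: [0.5841, 0.2178, 0.2161]
tool_rot: [0.0, 0.999, 0.041, -0.0]
ft_force: [0.1, 0.3, -1.0]
width: 0.0495
```

```bash
python3 - <<'E'
from h import *
o=bot.get_obs();print(o["tool_pos"],o["ft_force"])
f=optics.grab_frame("wrist")
cv2.imwrite("pics/w21.png",cv2.resize(f["img"][140:290,170:330],None,fx=4.5,fy=3.9,interpolation=cv2.INTER_CUBIC))
S=optics.grab_frame("side");cv2.imwrite("pics/s21.png",cv2.resize(S["img"][160:270,140:250],None,fx=5,fy=5,interpolation=cv2.INTER_CUBIC))
E
```

```text
[0.58414393 0.2177688  0.21611612] [ 0.0527835   0.31371438 -0.97876319]
```

View pics/w21.png

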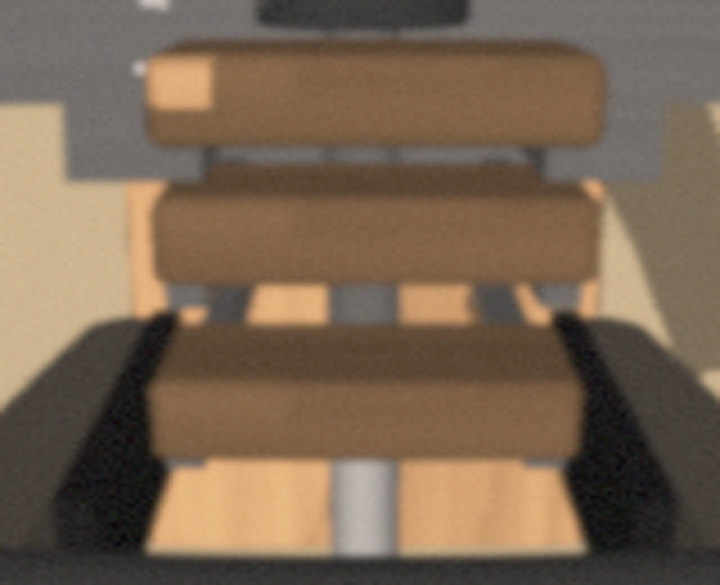

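View pics/s21.png

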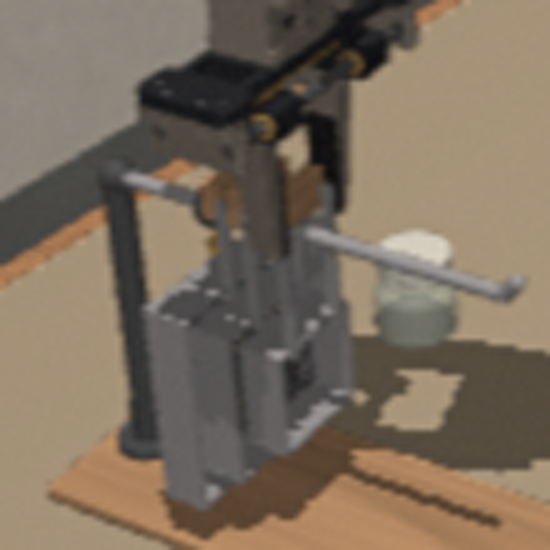

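>>> jog_arm:
  series: "0.06 0 0 0 40; 0.12 0 0 0 40; 0.17 0 0 0 40; 0.17 0 0.03 0 40; 0.17 0 0.03 0 40; 0.17 0 0.03 0 52; 0.17 0 0.03 0 56; 0.17 0 0.03 0 64; 0.17 0 0.03 0 75; 0.17 0 0.03 0 85"

```text
time_s: 38.4
tool_pos: [0.5911, 0.2184, 0.215]
tool_rot: [-0.0, 0.999, 0.041, 0.0]
ft_force: [0.8, -0.0, -0.3]
width: 0.078
```

```bash
python3 - <<'E'
from h import *
o=bot.get_obs();print(o["tool_pos"],o["ft_force"],o["width"])
f=optics.grab_frame("wrist")
cv2.imwrite("pics/w22.png",cv2.resize(f["img"][140:290,170:330],None,fx=4.5,fy=3.9,interpolation=cv2.INTER_CUBIC))
E
```

```text
[0.59109825 0.21835614 0.21505   ] [ 0.79254328 -0.00995888 -0.32085873] 0.07804051715323501
```

View pics/w22.png

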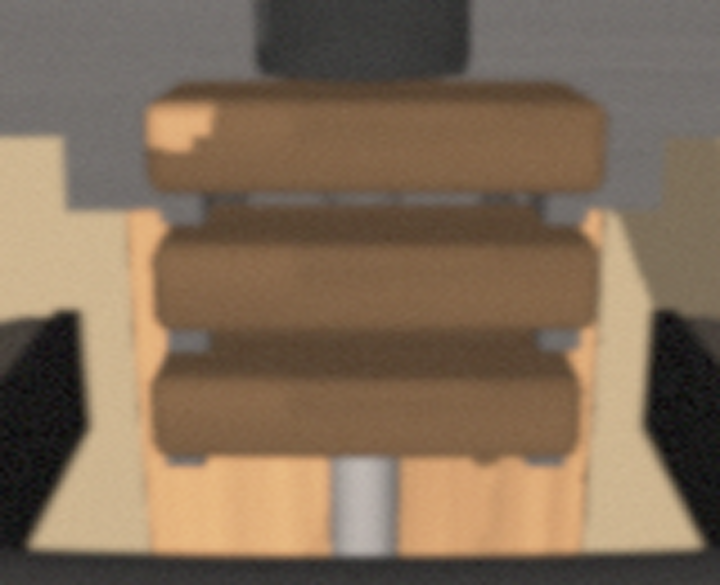

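>>> jog_arm:
  series: "-0.2 0 0 0 80; -0.5 0 0 0 80; -0.8 0 0 0 80; -1 0 0 0 80; -1 0 -0.15 0 80; -1 0 -0.28 0 80; -1 0 -0.28 0 50; -1 0 -0.28 0 25; -1 0 -0.28 0 5; -1 0 -0.28 0 0; -1 0 -0.28 0 0; -1 0 -0.28 0 0"
  newtons: 10

```text
time_s: 39.65
tool_pos: [0.5512, 0.215, 0.226]
tool_rot: [0.0, 0.999, 0.041, -0.0]
ft_force: [-0.2, 0.0, -0.0]
width: 0.0339
```

```bash
python3 - <<'E'
from h import *
o=bot.get_obs();print(o["tool_pos"],o["ft_force"],o["width"])
f=optics.grab_frame("wrist")
cv2.imwrite("pics/w23.png",cv2.resize(f["img"],(768,576)))
S=optics.grab_frame("side");cv2.imwrite("pics/s23.png",cv2.resize(S["img"][160:270,140:250],None,fx=5,fy=5,interpolation=cv2.INTER_CUBIC))
E
```

```text
[0.55118061 0.2150333  0.22601766] [-0.1573403   0.01169348 -0.00290643] 0.03391345574102621
```

View pics/w23.png

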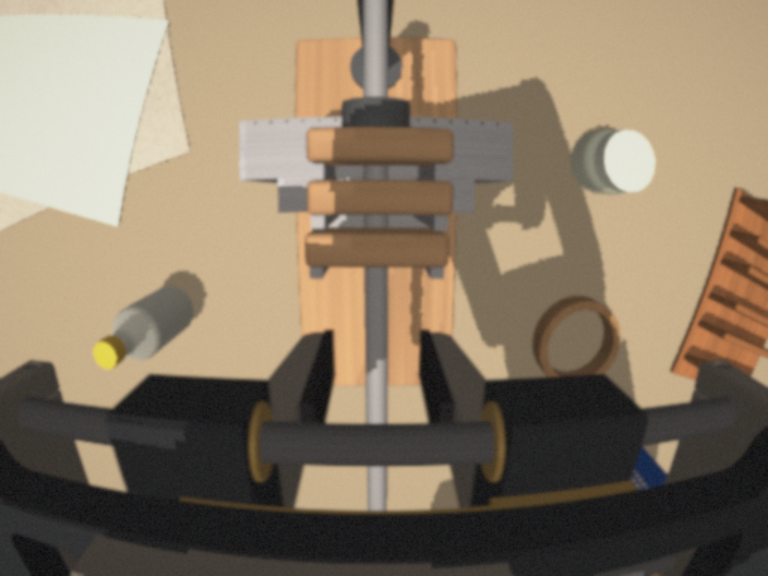

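View pics/s23.png

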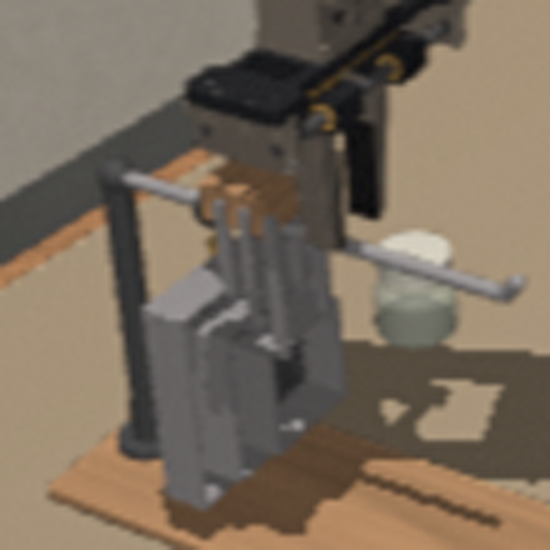

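>>> jog_arm:
  series: "0 0 0 0 25; 0.1 0 0 0 25; 0.25 0 0 0 25; 0.4 0 0 0 25; 0.55 0 0 0 25; 0.6 0 0 0 25; 0.65 0 0 0 25; 0.7 0 0 0 25; 0.75 0 0 0 25; 0.75 0 0 0 25"
  newtons: 20

```text
time_s: 40.75
tool_pos: [0.5765, 0.217, 0.2257]
tool_rot: [0.001, 0.999, 0.041, -0.005]
ft_force: [-19.4, -1.6, 10.8]
width: 0.0247
```

>>> jog_arm:
  series: "0.03 0 0 0 25; 0.06 0 0 0 25; 0.09 0 0 0 25; 0.1 0 0 0 25; 0.1 0 0 0 25"

```text
time_s: 41.25
tool_pos: [0.5796, 0.2173, 0.2257]
tool_rot: [0.001, 0.999, 0.041, -0.006]
ft_force: [-21.5, -1.7, 12.4]
width: 0.0251
```

>>> jog_arm:
  series: "-0.1 0 0 0 25; -0.25 0 0 0 25; -0.25 0 0 0 25"

```text
time_s: 41.55
tool_pos: [0.5748, 0.217, 0.2262]
tool_rot: [-0.0, 0.999, 0.041, 0.0]
ft_force: [-0.2, -0.5, 0.2]
width: 0.0252
```

```bash
python3 - <<'E'
from h import *
o=bot.get_obs();print(o["tool_pos"],o["ft_force"],o["width"])
f=optics.grab_frame("wrist")
cv2.imwrite("pics/w24.png",cv2.resize(f["img"][60:290,130:370],None,fx=3.2,fy=2.6,interpolation=cv2.INTER_CUBIC))
S=optics.grab_frame("side");cv2.imwrite("pics/s24.png",cv2.resize(S["img"][160:270,140:250],None,fx=5,fy=5,interpolation=cv2.INTER_CUBIC))
T=optics.grab_frame("top");cv2.imwrite("pics/t24.png",cv2.resize(T["img"][115:235,150:210],None,fx=5,fy=5,interpolation=cv2.INTER_CUBIC))
E
```

```text
[0.57480482 0.21702333 0.2262186 ] [-0.1558114  -0.46197244  0.15084435] 0.02517452574352563
```

View pics/w24.png

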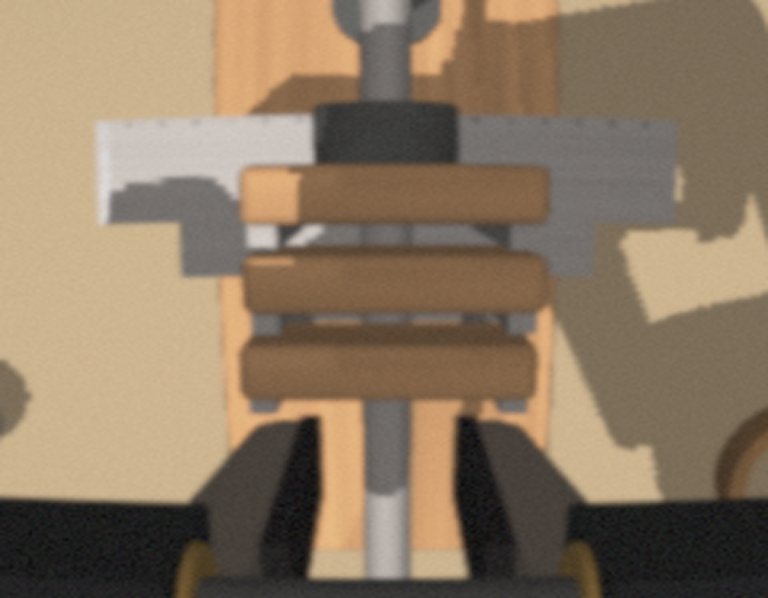

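View pics/s24.png

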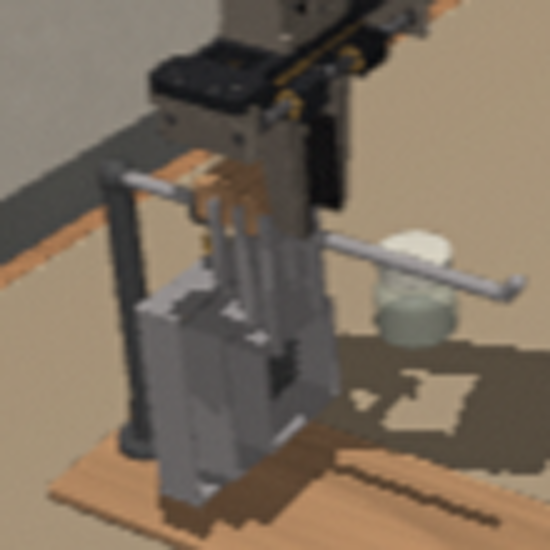

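View pics/t24.png

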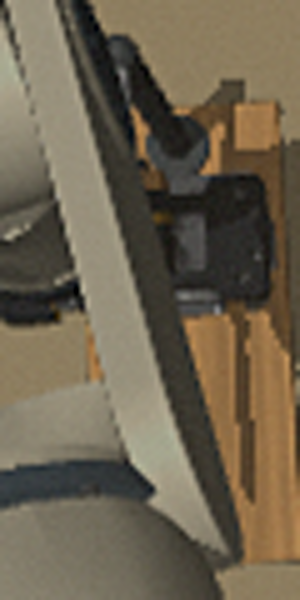

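```bash
python3 - <<'E'
from h import *
f=optics.grab_frame("wrist");u=np.array([.9966,.0825]);O=np.array([.567,.2138])
cv2.imwrite("pics/w25.png",cv2.resize(f["img"][60:260,215:285],None,fx=4,fy=3,interpolation=cv2.INTER_CUBIC))
cv2.imwrite("pics/w25f.png",f["img"])
b=cv2.imread("pics/w23.png");b=cv2.resize(b,(512,384),interpolation=cv2.INTER_AREA);cv2.imwrite("pics/w25b.png",cv2.resize(b[40:240,215:285],None,fx=4,fy=3,interpolation=cv2.INTER_CUBIC))
a=cv2.imread("pics/w25.png");bb=cv2.imread("pics/w25b.png")
cv2.imwrite("pics/w25c.png",np.hstack([bb,a]))
import pickle;pickle.dump(f,open("w25.pkl","wb"))
E
```

```text
(no output)
```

View pics/w25c.png

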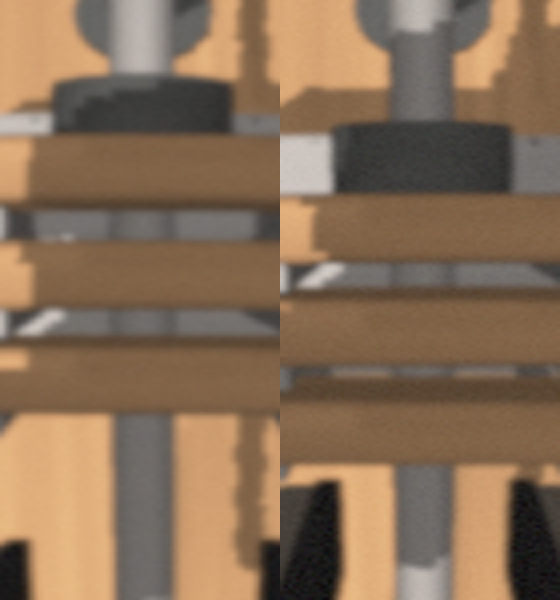

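```bash
python3 - <<'E'
from h import *
import pickle
f=pickle.load(open("w25.pkl","rb"));u=np.array([.9966,.0825]);O=np.array([.567,.2138])
import copy
g=copy.deepcopy(f);g["T"]=f["T"].copy();g["T"][:3,3]+=np.array([.5512,.2150,.2260])-np.array([.5748,.2170,.2262])
def s(f,r,off,z): return round(float((atz(ray(f,(250.5,off+r/3),True),z)[:2]-O)@u*1000),1)
for n,F,off,rows in [("before",g,40,[("cfar",78,.229),("L far",133,.246),("Lnear",208,.246),("Mfar",243,.246),("Mnear",308,.246),("Sfar",347,.246),("Snear",413,.246)]),("after",f,60,[("cfar",125,.229),("Lfar",194,.246),("Lnear",262,.246),("Mfar",300,.246),("Mnear",365,.246),("Sfar",402,.246),("Snear",464,.246)])]:
    print(n,[(k,s(F,r,off,z)) for k,r,z in rows])
E
```

```text
before [('cfar', 84.1), ('L far', 71.4), ('Lnear', 58.6), ('Mfar', 52.7), ('Mnear', 41.7), ('Sfar', 35.0), ('Snear', 23.6)]
after [('cfar', 87.4), ('Lfar', 74.5), ('Lnear', 62.9), ('Mfar', 56.4), ('Mnear', 45.1), ('Sfar', 38.6), ('Snear', 27.2)]
```

```bash
python3 - <<'E'
from h import *
S=optics.grab_frame("side");cv2.imwrite("pics/s26.png",cv2.resize(S["img"][188:265,160:215],None,fx=10,fy=7.7,interpolation=cv2.INTER_CUBIC))
f=cv2.imread("pics/w25f.png");cv2.imwrite("pics/w26.png",cv2.resize(f[85:220,150:350],None,fx=4,fy=4,interpolation=cv2.INTER_CUBIC))
E
```

```text
(no output)
```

View pics/s26.png

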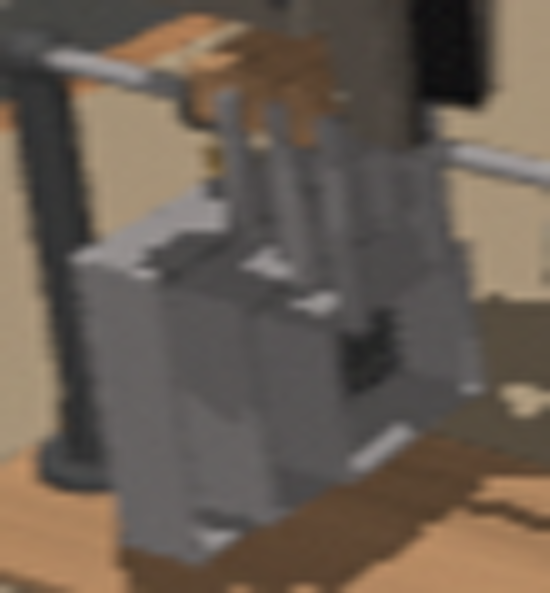

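View pics/w26.png

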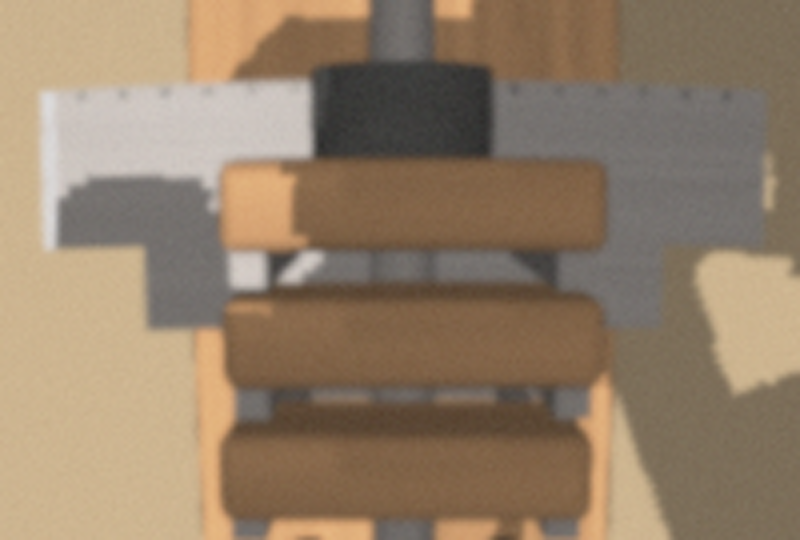

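```bash
python3 - <<'E'
from h import *
import pickle
f=pickle.load(open("w25.pkl","rb"));u=np.array([.9966,.0825]);n=np.array([-.0825,.9966]);O=np.array([.567,.2138])
def s(c,r,z):
    d=atz(ray(f,(150+c/4,85+r/4),True),z)[:2]-O; return (np.array([d@u,d@n])*1000).round(1)
print("L pan far/near top z.178",s(45,92,.178),s(48,248,.178),s(768,95,.178),s(762,245,.178))
print("M pan near",s(150,327,.162),s(665,325,.162))
print("L bar near L/R",s(222,248,.246),s(605,250,.246))
print("M bar near",s(228,385,.246),s(602,388,.246)); print("S bar near",s(224,515,.246),s(590,515,.246))
print("straps M near edge at z .2:",s(252,415,.2),s(572,413,.2),"z.22",s(252,415,.22)); print("S",s(252,532,.2))
E
```

```text
L pan far/near top z.178 [88.2 69.4] [58.5 69.7] [ 87.7 -66. ] [ 59.1 -65.6]
M pan near [40.6 53.7] [ 41.  -50.7]
L bar near L/R [63.3 25.6] [ 63.1 -23.4]
M bar near [45.4 25.3] [ 45.  -23.6]
S bar near [27.6 26.5] [ 27.6 -22.6]
straps M near edge at z .2: [30.9 28.2] [ 31.3 -26.4] z.22 [35.5 25.6]
S [ 9.9 28.9]
```

>>> jog_arm:
  series: "-0.2 0 0 0 25; -0.5 0 0 0 25; -0.9 0 0 0 25; -1.3 0 -0.3 0 25; -1.6 0 -0.8 0 25; -1.9 0.3 -1.4 0 25; -2.2 0.8 -2 0 25; -2.5 1.6 -2.4 0 25; -2.8 2.5 -2.4 0 25; -3 3.4 -2.4 0 25; -3 4.2 -2.4 0 25; -3 4.5 -2.4 0 25"

```text
time_s: 43.0
tool_pos: [0.4693, 0.0258, 0.3223]
tool_rot: [0.0, 0.999, 0.04, 0.0]
ft_force: [0.1, 0.0, -0.3]
width: 0.025
```

```bash
python3 - <<'E'
from h import *
import pickle
S=optics.grab_frame("side");T=optics.grab_frame("top");f=optics.grab_frame("wrist");pickle.dump((S,T,f),open("w27.pkl","wb"))
cv2.imwrite("pics/s27.png",cv2.resize(S["img"][185:265,155:235],None,fx=7.4,fy=7.4,interpolation=cv2.INTER_CUBIC))
cv2.imwrite("pics/t27.png",cv2.resize(T["img"][115:185,150:205],None,fx=8,fy=8,interpolation=cv2.INTER_CUBIC))
cv2.imwrite("pics/w27.png",cv2.resize(f["img"],(768,576)))
E
```

```text
(no output)
```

View pics/s27.png

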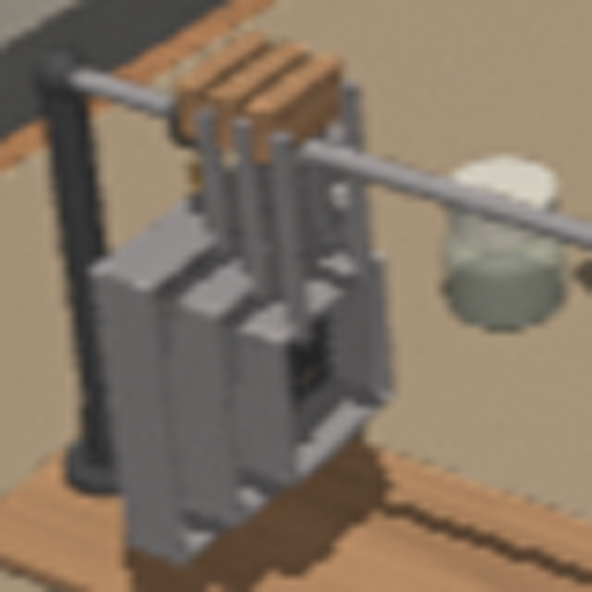

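View pics/t27.png

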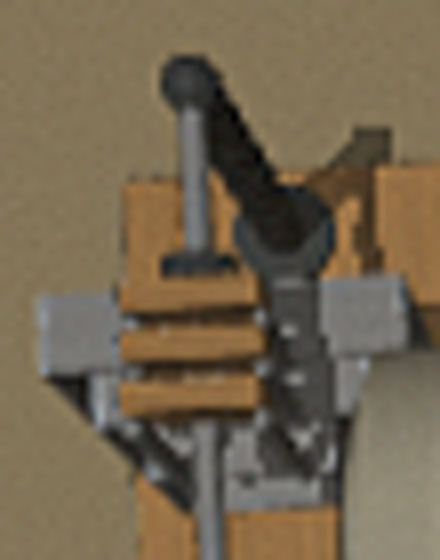

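View pics/w27.png

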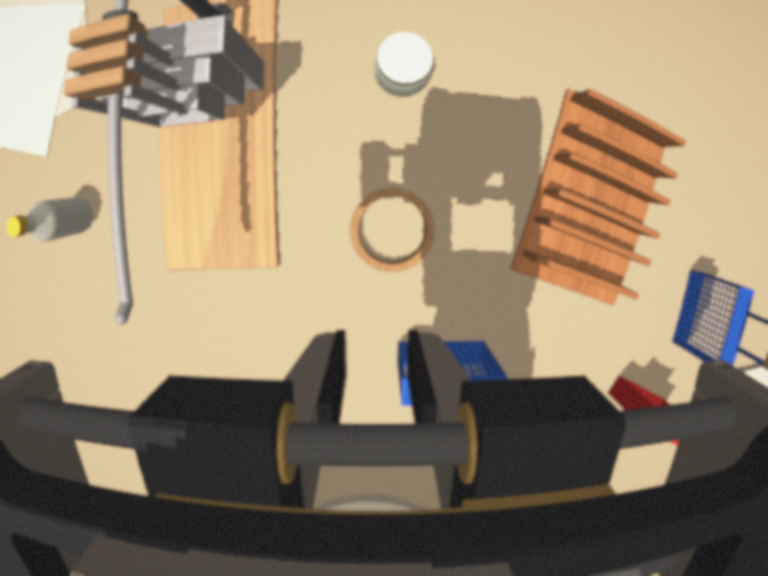

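```bash
python3 - <<'E'
from h import *
import pickle
f,S0,T0=pickle.load(open("w5.pkl","rb"));S,T,_=pickle.load(open("w27.pkl","rb"))
for c in [(171,173),(177,179)]:
    print(c)
    for F in(T0,T): print(F["img"][140:160,c[0]:c[1]].mean(axis=(1,2)).round(0).astype(int).tolist())
u=np.array([.9966,.0825]);
g=lambda r:atz(ray(T,(174.5,r)),.225)[:2]@u
print((g(147)-g(148))*1000)
cv2.imwrite("pics/cmp.png",np.hstack([cv2.resize(x["img"][188:222,158:200],None,fx=9,fy=9,interpolation=cv2.INTER_CUBIC) for x in(S0,S)]))
E
```

```text
(171, 173)
[101, 98, 97, 94, 110, 108, 106, 96, 52, 56, 57, 57, 44, 40, 92, 112, 110, 110, 109, 108]
[97, 95, 89, 93, 105, 99, 78, 49, 52, 71, 109, 105, 106, 87, 39, 63, 104, 102, 109, 95]
(177, 179)
[121, 115, 118, 119, 118, 117, 113, 98, 40, 40, 48, 46, 33, 36, 50, 66, 97, 113, 108, 97]
[116, 113, 111, 112, 114, 110, 84, 31, 49, 80, 104, 111, 101, 51, 42, 64, 109, 108, 106, 81]
2.924377794415678
```

View pics/cmp.png

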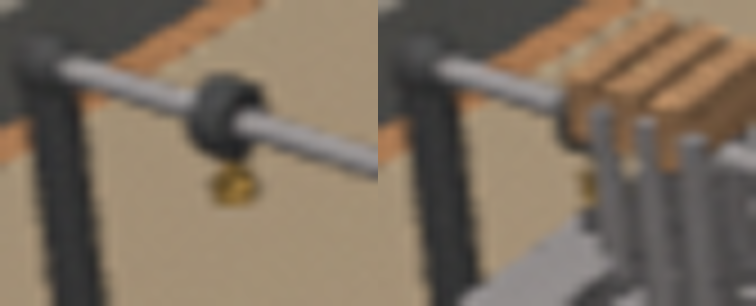

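```bash
python3 - <<'E'
from h import *
o=bot.get_obs();print(o["time_s"],o["ft_force"]);print(workorder.sign_off())
E
```

```text
43.15 [ 0.02867356 -0.50700518 -0.35766097]
the job is handed in; nothing more can be done
None
```

All three sieves hang on the prong in the right order (large, medium, small), open sides towards the tip. But the bars do not touch, and I shifted the collar slightly. I handed the job in at about 43 s, with no verdict reported.

**Last checks**
- **Hang:** all three bars rest on the rod, centred within about 2 mm. The sieves hang upright; the large and medium tilted under about 2° where I checked. The jar, tape and glue look undisturbed, and the gripper is clear of everything.
- **Large sieve:** its bar sits against the collar, as far as the wrist and top views can tell.
- **Spacing:** bar centres are about 18 mm apart, large to medium and medium to small. This is inside the allowed 7 to 22 mm but not the 12 mm of bars touching. When I pushed from behind, all three sieves and the collar moved as one without the gaps closing. The handle straps seem to stick out in front of the bars and hold them apart, though I did not confirm that.

**What went wrong**
- **Collar:** my last push reached about 21 N, over the roughly 15 N at which the collar slips, because I sent a second push before reading the force from the first. The collar moved about 3.5 mm (3.3 in the wrist view, 3.5 in the top view). That is under the 8 mm limit, but it should not have moved at all.

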